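# Load a sample cup in the analyser and close its lid

### The arm

A 6-joint arm with a two-finger parallel gripper is mounted at the origin on the work surface. World frame = base frame: x ahead of the robot, y to its left, z up, the work surface at z = 0. Lengths are in mm, angles in rad, forces in N, time in s.
With the tool pointing down it reaches from about 350 to 975 mm from the base axis. Payload 7.1 kg.
Tool frame: the origin (TCP) lies on the mounting face of the last link; the fingertips stand 182 mm ahead of it and the grasp point (between the pads) lies 163 mm ahead of it (ctrl.finger_overhang is the distance from the TCP to the fingertips, in mm); z points along the fingers, y is the direction in which the jaws open and shut (so a half turn about z gives the same grasp; the last joint's range is limited). The gripper opens to 88 mm and grips with 3 to 60 N. Pads are 20 mm wide; open, the fingers measure 115 mm over their backs; the gripper's body (75 mm by 178 mm) begins 61 mm behind the grasp point.
Start: joints at [-1.347, 0.423, 1.63, -0, 1.089, -0.019], TCP at [150.283, -606.648, 404.675] pointing down, gripper open.
Joint ranges: [-3, 3], [-0.9, 2.11], [0.09, 2.58], [-1.31, 4.45], [0.11, 2.69], [-2.54, 2.54]. Speed limits (rad/s): [2.39, 2.39, 3.01, 3.14, 3.14, 3.14].

### API

Orientations are given as a rotation vector (axis times angle).
In Python, from workcell import ctrl, viewer, recognise gives the robot as it stands.
- The arm moves only by the shell command python3 -m handwheel 'ROWS'. ROWS is JSON, a list of rows, each an object of numbers: "gripper": the closure, from 0 (fully open) to 1 (shut); "tx", "ty", "tz": the shift along the tool's x, y, z in m; "rx", "ry", "rz": the turn, a rotation vector about the tool's x, y, z in degrees. In form: [{"gripper": .., "tx": .., "ty": .., "tz": .., "rx": .., "ry": .., "rz": ..}, ...]. A call has 1 to 8 rows; each row shifts and turns the commanded pose from where the row before left it, along the tool's axes as they then stand; what a row does not reach is not made up. A row lasts 1/8 s, in which the tool goes at most 62.5 mm and 10.7 degrees, less where a joint would pass 70% of its speed; a pose out of reach is approached as far as the arm can. A call with a gripper value outside its range is refused whole. The fingers move at their own pace and stop on an object; the grip force is fixed at half the most. Time passes only in rows, so rows that do not move let the fingers close. It gives the time, the measured TCP pose, the force and the opening at its end, in the units of the state.
- ctrl.get_obs(): the state, without advancing time (a new reading comes with each control period).
- viewer.get_image(name): name is "scene" or "top"; returns a dict with "image" (420x560x3 uint8, red, green, blue), "range_z" (420x560 float32, mm along the optical axis (not along the pixel's ray), 0 where there is no reading), "vfov" (degrees; the focal length in pixels is half the picture's height over the tangent of half this angle, whatever the lens; pixels are square), "cx", "cy" (the principal point, pixels), "extrinsics" (4x4, takes a point from world to camera coordinates). Camera axes: x right, y up, looking along -z (the intrinsics and any distortion apply to the point x, -y, -z); pixel columns grow to the right and rows downward; lengths in mm; the calibration is good to about 2 mm. A picture is of the moment at which its call begins.
- ctrl.close_job(): hands the job in, once; it reports no verdict.
Trained networks look in a picture, given as the dict that the camera call returned (one of the last four; its "shot" number tells which), for a name from the list of things; names that differ only in an ending like _2 or _b are one class to them, and where a whole thing is asked for, a point or a joint stands for the part that bears it (a point fixed in the world has none). Each returns a list of dicts, best first, with "p" (0 to 1); they miss things now and then, are a little off and sometimes report something else, mostly with a low value. They report only what shows in the picture. A call takes as long as a camera call. They do not tell look-alikes from the thing itself.
- recognise(picture, name): "xy" ([column, row] as shares, 0 to 1, of the picture: columns of its width, rows of its height, amid what is visible of it).
The state is a dict: "t": time; "qpos": joint angles; "qvel": joint speeds; "joint_torque": joint torques, N m; "ee_pos": TCP position; "orientation": TCP orientation; "ft_force": force on the tool from outside, world axes, zero at the start; "moment": the same for the moment, N m; "width": finger opening in mm.
Only numpy, scipy, OpenCV 4.12 (cv2) and the standard library are available. Lean on these libraries where they do the work, as an engineer would, in place of code of your own. Each camera call takes 0.05 s, during which the arm holds its last target.

### The job

Turn the analyser's turret, which has a black finger knob, until the empty place stands at the green loading mark, then set the blue-banded sample cup upright in that place. Then lower the chamber lid gently until it is fully shut, and leave the other cups, the amber bottle and the beaker where they are.

Things in the scene. Friction and masses are not known exactly. Their poses are not given: they have to be found in the camera images.
- analyser: X-ray analyser, fixed: off-white case, from 165 mm in front of the origin to 260 mm behind it, 290 mm wide, deck 120 mm above the bench (rearmost 92 mm: 165 mm high). Origin on the bench under the turret's axis; own -x is its front (display, keys), +z up. A round four-place turret, 188 mm across, lies in the deck, its top 122 mm above the bench.
- load_mark (a point): The loading point: where the centre of the empty place's floor must be, 62 mm in front of the turret's axis (own -x of the analyser), 122 mm above the bench. A green arrow head on the deck just in front of the turret points at it. Axes as the analyser's.
- turret (a joint): Turn of the turret about its vertical axis, rad: 0 = empty place at the loading point; grows counter-clockwise seen from above. Starts between 0.4 and 1.0, so turn it clockwise to 0. Range -1.6 to 1.6, no clicks, about 0.1 N m of friction; it stays where it is left.
- empty_place (a point): Centre of the floor of the turret's empty place, 62 mm from the axis, 122 mm above the bench: dark floor with a brass disc, in a slate-grey ring of inside diameter 42 mm, outside 49 mm, 9 mm high. The other three places, 90 degrees apart, hold grey-banded standards fixed to the turret (36 mm across, 36 mm high).
- knob_mid (a point): Black upright finger knob fixed on the turret: round post 14 mm thick, 40 mm high, 80 mm from the axis, 45 degrees clockwise (from above) of the empty place. Point on its axis, 22 mm above the turret's top, 144 mm above the bench. Nothing within 25 mm of it. Being round, it can be held with a fixed tool direction and led along its arc about the turret's axis.
- lid (a joint): Chamber lid, rad: 0 = shut, grows as it opens; starts between 0.70 and 0.84, stops at 0.86. Raised, it overhangs the turret: a tool straight down on the knob or front place hits it, so lean the wrist 35 to 40 degrees towards the analyser's front. Stiff hinge (0.9 N m; lid 0.5 kg): it stays where left; a few newtons near its front edge close it.
- lid_hinge (a point): Middle of the lid's hinge line, 120 mm behind the turret's axis, 122 mm above the bench; the line runs along the analyser's own y.
- lid_press (a point): Point on the lid's outer face, mid-width, 25 mm from its front edge, where it can be pushed shut; moves with the lid. Lid: slate-grey shell 240 x 240 mm, 50 mm deep, open below. When shut this point is 215 mm in front of the hinge line and 50 mm above it. Own +z: outward normal. A black lip 100 mm wide, 10 mm thick, sticks out 25 mm at the lower front edge.
- cup_blue_mid (a point): Sample cup to load: closed off-white cylinder 36 mm in diameter, 36 mm high, 45 g, with a blue band and blue top, standing on the tray. Point at its centre, 18 mm above its underside; own +z up.
- cup_yellow_mid (a point): Like the blue cup, with a yellow band: leave alone.
- cup_red_mid (a point): Like the blue cup, with a red band: leave alone.
- cup_green_mid (a point): Like the blue cup, with a green band: leave alone.
- tray: White plastic tray 219 mm square, fixed; its floor, 4 mm above the bench, carries the four cups about 100 mm apart; edge 8 mm high. Origin on the bench under its centre.
- amber_bottle: Amber glass bottle 64 mm across, 150 mm high, standing; origin at its underside: leave alone.
- beaker: Glass beaker 70 mm across, 85 mm high, standing; origin at its underside: leave alone.
There are look-alikes about, which are no part of the job. What is shaped like the part that bears cup_blue_mid but purple is not meant.

How it is judged (in metres and radians):
On the way, in this order (a step that is already met when the one before it is completed fails the run):
1. the empty place is turned to the loading point while the chamber is open (horizontal distance between empty_place and load_mark below 0.007 m and value of joint lid above 0.5 rad), for 0.2 s.
2. the blue cup stands in the place at the loading point and is let go, the lid still open (all of step 1 and horizontal distance between cup_blue_mid and empty_place below 0.005 m and z of cup_blue_mid in the frame of empty_place below 0.0205 m and angle between cup_blue_mid's own z axis and vertical below 0.08 rad and contact force between cup_blue and the fingers below 0.1 N), for 0.2 s.
At the end, for the whole second after the job is handed in: The lid is shut (within 0.025 rad, 6 mm at its front edge), the empty place is within 7 mm of the loading point, and the blue cup stands upright (within 0.08 rad) on that place's floor inside its ring, its centre within 5 mm of the place's centre (value of joint lid below 0.025 rad and horizontal distance between empty_place and load_mark below 0.007 m and horizontal distance between cup_blue_mid and empty_place below 0.005 m and z of cup_blue_mid in the frame of empty_place below 0.0205 m and angle between cup_blue_mid's own z axis and vertical below 0.08 rad); the robot touches nothing.
It fails at once if the lid is slammed (swings shut faster than 1.5 rad/s) (velocity of joint lid below -1.5 rad/s).
It fails at once if the blue cup is tipped more than 35 degrees (angle between cup_blue_mid's own z axis and vertical above 0.6 rad).
It fails at once if another cup is moved more than 20 mm (distance of any of cup_yellow_mid, cup_red_mid, cup_green_mid from where it was at the start of the episode above 0.02 m).
It fails at once if the amber bottle or the beaker is moved more than 20 mm (distance of any of amber_bottle, beaker from where it was at the start of the episode above 0.02 m).
It also fails if it takes over 72 s, if anything falls off the work surface, if the arm or the gripper's body presses on something with over 40 N, if the wrist force passes 120 N, or if a joint passes its speed limit or range.

## Working session

There is one attempt and no reset: what is moved stays moved. The work goes in short steps, Python scripts to look and compute and a shell command to move; the robot and the scene stay as the last step left them, time stands still between calls to the robot, and variables do not carry over. Pictures are saved under pics/ and viewed, and the job is handed in when it is done.

```bash
ls; mkdir -p pics; cat > h.py <<'E'
import numpy as np, cv2
from scipy.spatial.transform import Rotation as R
from workcell import ctrl, viewer, recognise
def shot(name, fn=None):
    d=viewer.get_image(name)
    if fn: cv2.imwrite('pics/'+fn, cv2.cvtColor(np.asarray(d['image']),cv2.COLOR_RGB2BGR))
    return d
def px2w(d,u,v,z=None):
    H=420; f=H/2/np.tan(np.radians(d['vfov'])/2)
    E=np.array(d['extrinsics']); Ri=E[:3,:3].T; c=-Ri@E[:3,3]
    ray=np.array([(u-d['cx'])/f, -(v-d['cy'])/f, -1.])
    if z is None:
        r=d['range_z'][int(round(v)),int(round(u))]
        return Ri@(ray*r)+c
    w=Ri@ray
    return c+w*(z-c[2])/w[2]
def w2px(d,p):
    H=420; f=H/2/np.tan(np.radians(d['vfov'])/2)
    E=np.array(d['extrinsics']); q=E[:3,:3]@np.array(p)+E[:3,3]
    return d['cx']+f*q[0]/-q[2], d['cy']-f*q[1]/-q[2]
E
python3 - <<'E'
from h import *
a=shot('scene','s0.png');b=shot('top','t0.png')
for d in (a,b): print({k:(v if k not in('image','range_z') else None) for k,v in d.items()})
for n in ['cup_blue_mid','knob_mid','empty_place','lid_press','turret','amber_bottle','beaker','tray','lid_hinge','load_mark','analyser','lid']:
  for nm,d in (('s',a),('t',b)):
    try:
      for r in recognise(d,n)[:4]:
        u,v=r['xy'][0]*560,r['xy'][1]*420
        print(n,nm,round(r['p'],2),round(u),round(v),px2w(d,u,v).round())
    except Exception as e: print(n,e)
print(ctrl.get_obs())
E
```

```text
pics
{'image': None, 'range_z': None, 'vfov': 55.62627856973925, 'cx': 275.5936847473575, 'cy': 210.2769662821528, 'extrinsics': array([[ 6.04101011e-01,  7.96907708e-01, -2.71704830e-04,
        -3.26464009e+02],
       [-5.23253222e-01,  3.96912578e-01,  7.54099775e-01,
         2.42919204e+02],
       [ 6.01055766e-01, -4.55410266e-01,  6.56759816e-01,
        -1.41530437e+03],
       [ 0.00000000e+00,  0.00000000e+00,  0.00000000e+00,
         1.00000000e+00]]), 'shot': 1}
{'image': None, 'range_z': None, 'vfov': 48.39296888983505, 'cx': 277.64219081731886, 'cy': 207.91765468645477, 'extrinsics': array([[-1.83849430e-02, -9.99527896e-01, -2.46166449e-02,
        -7.22573792e+00],
       [ 9.98251840e-01, -1.97335670e-02,  5.57122043e-02,
        -5.67383367e+02],
       [-5.61716766e-02, -2.35493453e-02,  9.98143362e-01,
        -1.13822008e+03],
       [ 0.00000000e+00,  0.00000000e+00,  0.00000000e+00,
         1.00000000e+00]]), 'shot': 2}
cup_blue_mid s 0.81 241 249 [ 590. -144.   38.]
cup_blue_mid s 0.75 335 158 [524. 224. 121.]
cup_blue_mid s 0.68 176 243 [ 476. -260.   39.
[... 1567 characters left out ...]
30. 279.]
lid t 0.57 201 240 [492. 152. 121.]
{'t': 1.3, 'qpos': array([-1.34703448e+00,  4.23108965e-01,  1.62990180e+00,  3.11290601e-05,
        1.08855342e+00, -1.90239660e-02]), 'qvel': array([ 0.00202555,  0.00180971, -0.00073095,  0.00190724,  0.00130426,
       -0.00124028]), 'joint_torque': array([-9.22962463e-04, -5.44592321e+01, -2.74046248e+01,  6.43220893e-02,
        1.71295786e-02,  7.58305504e-06]), 'ee_pos': array([ 150.26668223, -606.65801252,  404.66875042]), 'orientation': array([3.11845088e+00, 3.80405496e-01, 4.76629941e-05]), 'ft_force': array([ 0.14277906,  0.08926278, -0.12737554]), 'moment': array([-0.00196923, -0.00736791, -0.01129136]), 'width': 87.26729832519302}
```

View pics/s0.png

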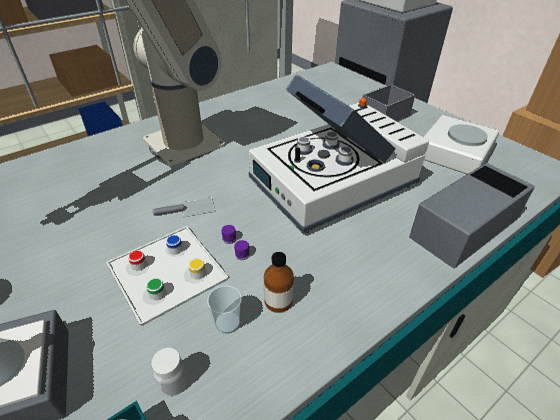

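View pics/t0.png

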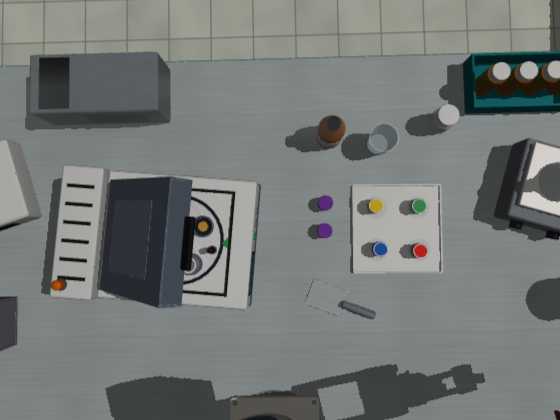

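The scene view shows the analyser at the right: its front faces the tray, the lid is raised and the empty place is at about (316,165). The top view shows the blue cup at (380,248), two purple look-alikes at (325,203) and (325,231), the empty place at (203,227) and the green arrow at (225,243). Next I'll measure in more detail.

```bash
python3 - <<'E'
from h import *
a=shot('scene');b=shot('top')
def crop(d,u0,v0,u1,v1,k,fn):
    im=cv2.cvtColor(np.asarray(d['image'])[v0:v1,u0:u1],cv2.COLOR_RGB2BGR)
    cv2.imwrite('pics/'+fn,cv2.resize(im,None,fx=k,fy=k,interpolation=cv2.INTER_CUBIC))
crop(a,240,70,440,230,4,'s1.png'); crop(b,40,160,270,320,3.4,'t1.png')
for d,n in((a,'s'),(b,'t')):
    H=420; f=H/2/np.tan(np.radians(d['vfov'])/2)
    E=np.array(d['extrinsics']); Ri=E[:3,:3].T; c=-Ri@E[:3,3]
    v,u=np.mgrid[0:420,0:560]; r=d['range_z']
    P=np.stack([(u-d['cx'])/f*r,-(v-d['cy'])/f*r,-r],-1)@Ri.T+c
    np.save(n+'.npy',P)
    # deck points
    m=(r>0)&(abs(P[...,2]-120)<6)&(P[...,1]>0)&(P[...,1]<500)&(P[...,0]<720)&(P[...,0]>280)
    cv2.imwrite('pics/m%s.png'%n,(m*255).astype(np.uint8))
    q=P[m]; print(n,len(q),np.median(q[:,2]))
    cn=cv2.convexHull(q[:,:2].astype(np.float32))
    print(cv2.minAreaRect(cn)); print(np.int32(cv2.approxPolyDP(cn,8,True)).tolist())
    hsv=cv2.cvtColor(np.asarray(d['image']),cv2.COLOR_RGB2HSV)
    for nm,lo,hi in(('blue',(105,120,60),(122,255,255)),('green',(45,120,60),(80,255,255)),('purple',(128,100,40),(150,255,255)),('orange',(12,140,80),(24,255,255)),('yellow',(18,150,100),(30,255,255))):
        mm=cv2.inRange(hsv,lo,hi); k,l,st,ce=cv2.connectedComponentsWithStats(mm)
        for i in range(1,k):
            if st[i,4]>8: 
                w=P[l==i]; print(n,nm,st[i,4],ce[i].round(1),np.median(w,0).round())
E
```

```text
s 5419 119.3080368862096
((499.86212158203125, 248.84503173828125), (424.81231689453125, 292.4299621582031), 84.11158752441406)
[[[659, 445]], [[363, 345]], [[339, 55]], [[623, 31]]]
s blue 937 [ 98.8 117.7] [-1210.   -15.  -404.]
s blue 78 [172.6 239.4] [ 461. -262.   40.]
s blue 33 [174.3 245.4] [ 477. -267.   33.]
s green 13 [291.9 166.4] [482.  98. 121.]
s green 15 [276.5 189.7] [498.  34.  81.]
s green 106 [154.  283.6] [ 563. -358.   40.]
s green 25 [154.  291.7] [ 579. -367.   34.]
s purple 209 [228.5 233.2] [ 519. -134.   33.]
s purple 228 [241.4 248.8] [ 584. -139.   34.]
s orange 29 [315.2 165.8] [520. 152. 121.]
s orange 16 [199.2 262.4] [ 569. -247.   40.]
s orange 20 [193.6 265.5] [ 569. -262.   40.]
s orange 556 [276.5 278.5] [ 759. -163.  102.]
s orange 33 [197.3 270.1] [ 582. -260.   33.]
s orange 43 [272.2 308.1] [ 761. -175.   13.]
s yellow 28 [315.2 165.9] [521. 151. 121.]
s yellow 94 [195.6 263.4] [ 566. -254.   40.]
s yellow 24 [194.9 270.8] [ 581. -265.   33.]
t 8188 120.97654376133733
((496.691650390625, 207.6528778076172), (337.6075439453125, 290.08148193359375), 84.36993408203125)
[[[655, 359]], [[371, 389]], [[341, 54]], [[623, 29]]]
t blue 117 [380.4 248.8] [ 463. -262.   41.]
t green 107 [419.1 205.4] [ 564. -358.   41.]
t green 11 [254.5 235.7] [499.  34.  86.]
t green 29 [225.1 242.7] [485.  99. 123.]
t purple 175 [325.  202.5] [ 576. -133.   37.]
t purple 176 [324.1 230.4] [ 510. -130.   36.]
t orange 25 [543.8  71.3] [ 862. -633.  105.]
t orange 28 [490.2  73.9] [ 859. -511.  106.]
t orange 24 [517.   72.7] [ 861. -571.  106.]
t orange 90 [340.2 131.5] [ 733. -167.  104.]
t orange 116 [375.9 205.2] [ 568. -255.   40.]
t orange 83 [202.5 225.9] [524. 148. 124.]
t orange 88 [ 57.5 284.9] [404. 443. 189.]
t yellow 110 [375.9 205.1] [ 568. -255.   40.]
t yellow 76 [202.5 226.1] [524. 149. 124.]
```

View pics/s1.png

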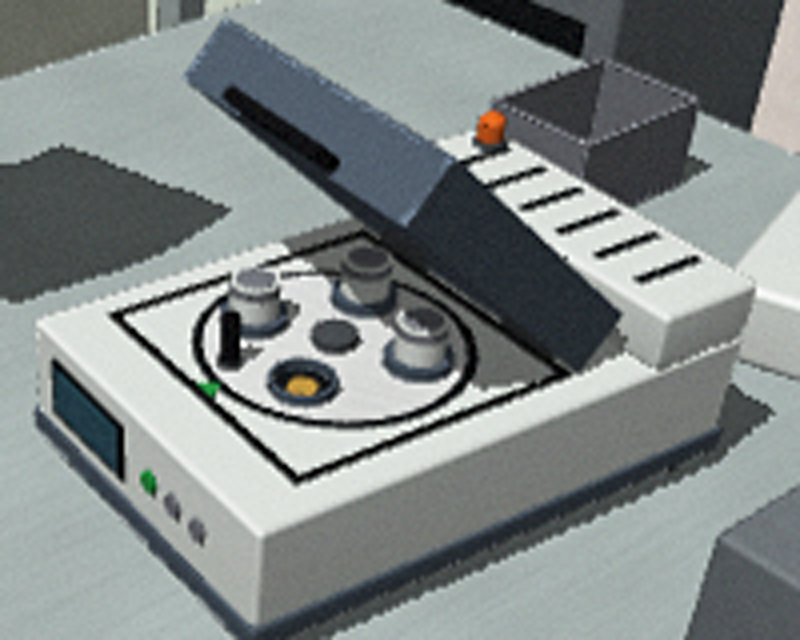

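View pics/t1.png

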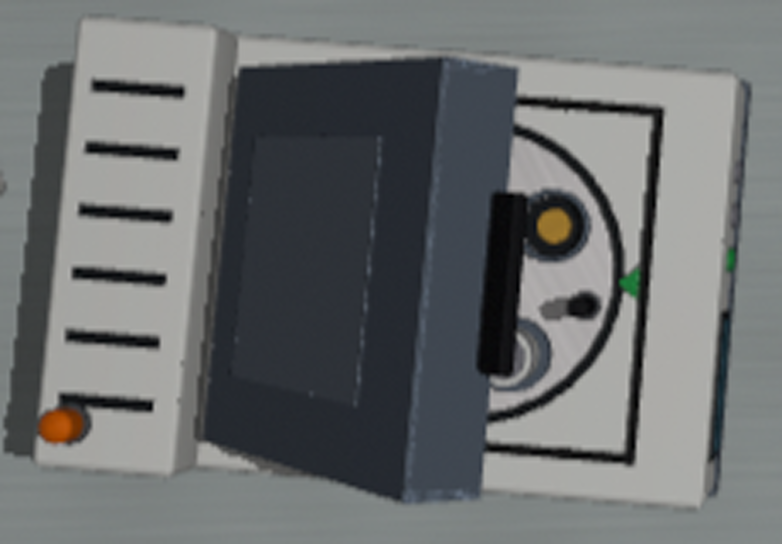

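```bash
python3 - <<'E'
from h import *
from scipy.optimize import least_squares
a=shot('scene');b=shot('top')
def plane(d,uv,z): return np.array([px2w(d,u,v,z)[:2] for u,v in uv])
for d,n in((a,'s'),(b,'t')):
    g=cv2.cvtColor(np.asarray(d['image']),cv2.COLOR_RGB2GRAY); P=np.load(n+'.npy')
    v,u=np.mgrid[0:420,0:560]
    best=np.array([496,206.])
    m=(abs(P[...,2]-121)<6)&(g<75)
    uv=np.stack([u[m],v[m]],1); W=plane(d,uv,120.5)
    for it in range(5):
        r=np.linalg.norm(W-best,axis=1); k=(r>92-0)&(r<108) if it==0 else abs(r-R0)<6
        s=least_squares(lambda p:np.linalg.norm(W[k]-p[:2],axis=1)-p[2],[*best,99],loss='soft_l1')
        best=s.x[:2];R0=s.x[2]
    print(n,'circle',s.x.round(1),k.sum())
    # disc
    hsv=cv2.cvtColor(np.asarray(d['image']),cv2.COLOR_RGB2HSV)
    mm=cv2.inRange(hsv,(12,120,60),(30,255,255)); kk,l,st,ce=cv2.connectedComponentsWithStats(mm)
    for i in range(1,kk):
        if st[i,4]>15:
            w=px2w(d,*ce[i],122.5)
            if np.hypot(*(w[:2]-best))<75: print('disc',w.round(1),(w[:2]-best).round(1),np.hypot(*(w[:2]-best)))
    mm=cv2.inRange(hsv,(45,100,60),(80,255,255)); kk,l,st,ce=cv2.connectedComponentsWithStats(mm)
    for i in range(1,kk):
        w=px2w(d,*ce[i],120.5)
        if st[i,4]>8 and np.hypot(*(w[:2]-best))<130: print('arrow',w.round(1),(w[:2]-best).round(1),np.hypot(*(w[:2]-best)),np.degrees(np.arctan2(*(w[:2]-best)[::-1])))
    # case edge directions via deck hull
    q=P[(abs(P[...,2]-120)<6)&(P[...,1]<330)&(P[...,1]>0)&(P[...,0]<720)&(P[...,0]>280)]
    # front edge: min y per x bin ; sides
    def edge(ax,ot,lo,hi,sgn):
        xs=[];es=[]
        for x in np.arange(lo,hi,8):
            s_=q[(abs(q[:,ax]-x)<4)]
            if len(s_)>5: xs.append(x);es.append(sgn*np.max(sgn*s_[:,ot]))
        p=np.polyfit(xs,es,1);rr=np.polyval(p,xs)-es; g_=abs(rr)<4; p=np.polyfit(np.array(xs)[g_],np.array(es)[g_],1);return p,np.std(rr)
    for nm,args in(('front',(0,1,360,600,-1)),('left',(1,0,60,320,-1)),('right',(1,0,60,320,1))):
        p,sd=edge(*args); print(nm,p.round(4),np.degrees(np.arctan(p[0])).round(2),sd.round(2))
    # lid points
    L=P[(P[...,2]>200)&(P[...,1]>100)&(P[...,1]<330)&(abs(P[...,0]-496)<130)]
    print('lid max z',L[:,2].max() if len(L) else None)
    # lid planes: outer top face points from recognise
    q0=px2w(d,*( (340,116) if n=='s' else (145,240))); print(q0)
    # cup tops
    for nm,lo,hi in(('blue',(105,120,60),(122,255,255)),):
        mm=cv2.inRange(hsv,lo,hi); mm=((mm>0)&(P[...,2]>36)&(P[...,2]<50)&(P[...,0]>350)&(P[...,1]<-200)).astype(np.uint8); uv=np.argwhere(mm)[:,::-1]
        print('blue',uv.mean(0),P[mm>0].mean(0).round(1),plane(d,[uv.mean(0)],40)[0].round(1))
E
```

```text
s circle [494.8 203.8  97.2] 234
disc [522.6 149.2 122.5] [ 27.8 -54.5] 61.209111854207954
arrow [484.   99.8 120.5] [ -10.8 -104. ] 104.52563342965932 -95.95368199307129
front [-0.1025 88.6511] -5.85 1.04
left [9.700000e-02 3.336704e+02] 5.54 2.67
right [9.380000e-02 6.210968e+02] 5.36 1.06
lid max z 321.2613689562324
[587.66414645 154.39337165 298.45072036]
blue [172.68235294 239.85882353] [ 462.9 -262.8   39.8] [ 463.2 -262.9]
t circle [495.3 203.4  97.1] 337
disc [523.9 148.8 122.5] [ 28.6 -54.7] 61.71466998851091
arrow [485.3  98.6 120.5] [ -10.  -104.8] 105.27356169832709 -95.44206233950113
front [-0.0972 87.0315] -5.55 0.56
left [  1.7097 170.9679] 59.68 100.75
right [9.74000e-02 6.20962e+02] 5.56 0.73
lid max z 325.701987835626
[495.96461538 229.65808329 281.24151966]
blue [380.39130435 248.76521739] [ 463.1 -262.5   41. ] [ 463.1 -262.7]<stdin>:35: RankWarning: Polyfit may be poorly conditioned
```

```bash
cat >> h.py <<'E'
AX=np.array([495.,203.6]); YAW=np.radians(84.5)
XO=np.array([np.cos(YAW),np.sin(YAW),0]); YO=np.array([-np.sin(YAW),np.cos(YAW),0]); Z=np.array([0,0,1.])
def own(x,y,z): return np.array([*AX,0])+x*XO+y*YO+z*Z
def pose():
    o=ctrl.get_obs(); return np.array(o['ee_pos']),R.from_rotvec(o['orientation']),o
def frame(tz,ty): 
    tx=np.cross(ty,tz); return R.from_matrix(np.stack([tx,ty,tz],1))
def lean(deg,sgn=1):  # tool z points down & to own +x
    a=np.radians(deg); tz=np.sin(a)*XO-np.cos(a)*Z; return frame(tz,sgn*YO)
def toshift(gp=None,Rt=None,over=163):
    """shift (m, tool axes) and rotvec deg needed to put grasp point at gp with orientation Rt"""
    p,r,o=pose(); Rt=Rt or r
    rv=np.degrees((r.inv()*Rt).as_rotvec())
    out={'rot_deg':rv.round(2)}
    if gp is not None:
        tcp=np.array(gp)-Rt.as_matrix()[:,2]*over
        out['tcp']=tcp.round(1)
        out['shift_after_rot_mm']=(Rt.inv().apply(tcp-p)).round(1)
    return out
def grasp():
    p,r,o=pose(); return p+r.as_matrix()[:,2]*163
E
python3 - <<'E'
from h import *
p,r,o=pose(); print(r.as_matrix().round(3), grasp())
b=shot('top'); a=shot('scene')
print(px2w(b,211.5,249.7,160), px2w(a,240+231/4,70+315/4,160), 'knob top estimates')
th=np.radians(-62.7-45); K=np.array([*(AX+80*np.array([np.cos(th),np.sin(th)])),148]); print(K,own(-62,0,122))
for s in(1,-1):
    Rt=lean(37,s); print(s,Rt.as_matrix().round(3).tolist(),toshift(K-100*Rt.as_matrix()[:,2],Rt))
E
```

```text
[[ 0.971  0.24  -0.   ]
 [ 0.24  -0.971 -0.   ]
 [-0.    -0.    -1.   ]] [ 150.27367511 -606.65824157  241.68516122]
[471.60896177 122.86807189 160.        ] [471.46902777 128.11011215 160.        ] knob top estimates
[470.67735513 127.3870815  148.        ] [489.05756334 141.8854357  122.        ]
1 [[-0.077, -0.995, 0.058], [-0.795, 0.096, 0.599], [-0.602, 0.0, -0.799]] {'rot_deg': array([ 35.15, -24.88, 105.06]), 'tcp': array([455.5, -30.2, 358. ]), 'shift_after_rot_mm': array([-453.6, -248.6,  400.2])}
-1 [[0.077, 0.995, 0.058], [0.795, -0.096, 0.599], [0.602, 0.0, -0.799]] {'rot_deg': array([ 22.75,  32.14, -67.99]), 'tcp': array([455.5, -30.2, 358. ]), 'shift_after_rot_mm': array([453.6, 248.6, 400.2])}
```

```bash
python3 -m handwheel '[{"gripper":0.6,"rx":2.84,"ry":4.02,"rz":-8.5},{"gripper":0.6,"rx":2.84,"ry":4.02,"rz":-8.5},{"gripper":0.6,"rx":2.84,"ry":4.02,"rz":-8.5},{"gripper":0.6,"rx":2.84,"ry":4.02,"rz":-8.5},{"gripper":0.6,"rx":2.84,"ry":4.02,"rz":-8.5},{"gripper":0.6,"rx":2.84,"ry":4.02,"rz":-8.5},{"gripper":0.6,"rx":2.84,"ry":4.02,"rz":-8.5},{"gripper":0.6,"rx":2.84,"ry":4.02,"rz":-8.5}]'; python3 - <<'E'
from h import *
print(pose()[2]['qpos'].round(3))
Rt=lean(37,-1); print(toshift(np.array([470.7,127.4,148])-100*Rt.as_matrix()[:,2],Rt))
E
```

```text
[-1.347  0.423  1.63  -0.     1.089 -0.019]
{'rot_deg': array([ 22.75,  32.14, -67.99]), 'tcp': array([455.5, -30.1, 358. ]), 'shift_after_rot_mm': array([453.6, 248.6, 400.2])}$[0]: bad value
```

```bash
python3 -m handwheel '[{"gripper":0.6,"tx":0,"ty":0,"tz":0,"rx":2.84,"ry":4.02,"rz":-8.5},{"gripper":0.6,"tx":0,"ty":0,"tz":0,"rx":2.84,"ry":4.02,"rz":-8.5}]'; python3 - <<'E'
from h import *
print(pose()[2]['qpos'].round(3))
Rt=lean(37,-1); print(toshift(np.array([470.7,127.4,148])-100*Rt.as_matrix()[:,2],Rt))
E
```

```text
t: 1.85
ee_pos: [150.4, -606.6, 404.8]
orientation: [-2.908, -0.813, -0.196]
ft_force: [0.9, 0.4, 0.3]
width: 71.3
[-1.371  0.447  1.595  0.128  1.227 -0.397]
{'rot_deg': array([ 17.01,  23.98, -50.68]), 'tcp': array([455.5, -30.1, 358. ]), 'shift_after_rot_mm': array([453.4, 248.5, 400.3])}
```

```bash
python3 -m handwheel '[{"gripper":0.6,"tx":0,"ty":0,"tz":0,"rx":2.84,"ry":4.02,"rz":-8.5},{"gripper":0.6,"tx":0,"ty":0,"tz":0,"rx":2.84,"ry":4.02,"rz":-8.5},{"gripper":0.6,"tx":0,"ty":0,"tz":0,"rx":2.84,"ry":4.02,"rz":-8.5},{"gripper":0.6,"tx":0,"ty":0,"tz":0,"rx":2.84,"ry":4.02,"rz":-8.5},{"gripper":0.6,"tx":0,"ty":0,"tz":0,"rx":2.84,"ry":4.02,"rz":-8.5},{"gripper":0.6,"tx":0,"ty":0,"tz":0,"rx":2.84,"ry":4.02,"rz":-8.5},{"gripper":0.6,"tx":0,"ty":0,"tz":0,"rx":0,"ry":0,"rz":0}]'; python3 - <<'E'
from h import *
print(pose()[2]['qpos'].round(3))
Rt=lean(37,-1); print(toshift(np.array([470.7,127.4,148])-100*Rt.as_matrix()[:,2],Rt))
E
```

```text
t: 2.72
ee_pos: [150.4, -606.9, 404.1]
orientation: [-1.949, -1.769, -0.652]
ft_force: [-0.0, 0.4, 0.0]
width: 35.5
[-1.382  0.557  1.473  0.173  1.735 -1.311]
{'rot_deg': array([ 0.03, -0.  , -0.05]), 'tcp': array([455.5, -30.1, 358. ]), 'shift_after_rot_mm': array([454.1, 248.4, 399.9])}
```

```bash
python3 -m handwheel '[{"gripper":0.6,"tx":0.0324,"ty":0.0177,"tz":0.0285,"rx":0,"ry":0,"rz":0},{"gripper":0.6,"tx":0.0324,"ty":0.0177,"tz":0.0285,"rx":0,"ry":0,"rz":0},{"gripper":0.6,"tx":0.0324,"ty":0.0177,"tz":0.0285,"rx":0,"ry":0,"rz":0},{"gripper":0.6,"tx":0.0324,"ty":0.0177,"tz":0.0285,"rx":0,"ry":0,"rz":0},{"gripper":0.6,"tx":0.0324,"ty":0.0177,"tz":0.0285,"rx":0,"ry":0,"rz":0},{"gripper":0.6,"tx":0.0324,"ty":0.0177,"tz":0.0285,"rx":0,"ry":0,"rz":0},{"gripper":0.6,"tx":0.0324,"ty":0.0177,"tz":0.0285,"rx":0,"ry":0,"rz":0}]'; python3 - <<'E'
from h import *
print(pose()[2]['qpos'].round(3))
Rt=lean(37,-1); print(toshift(np.array([470.7,127.4,148])-100*Rt.as_matrix()[:,2],Rt))
E
```

```text
t: 3.6
ee_pos: [303.0, -317.4, 382.1]
orientation: [-1.954, -1.767, -0.652]
ft_force: [-0.8, 0.2, 0.4]
width: 34.7
[-0.951  0.298  1.957  0.412  1.414 -1.027]
{'rot_deg': array([ 0.16,  0.13, -0.2 ]), 'tcp': array([455.5, -30.1, 358. ]), 'shift_after_rot_mm': array([225.5, 124.3, 200.1])}
```

```bash
python3 -m handwheel '[{"gripper":0.6,"tx":0.0324,"ty":0.0177,"tz":0.0285,"rx":0,"ry":0,"rz":0},{"gripper":0.6,"tx":0.0324,"ty":0.0177,"tz":0.0285,"rx":0,"ry":0,"rz":0},{"gripper":0.6,"tx":0.0324,"ty":0.0177,"tz":0.0285,"rx":0,"ry":0,"rz":0},{"gripper":0.6,"tx":0.0324,"ty":0.0177,"tz":0.0285,"rx":0,"ry":0,"rz":0},{"gripper":0.6,"tx":0.0324,"ty":0.0177,"tz":0.0285,"rx":0,"ry":0,"rz":0},{"gripper":0.6,"tx":0.0324,"ty":0.0177,"tz":0.0285,"rx":0,"ry":0,"rz":0},{"gripper":0.6,"tx":0,"ty":0,"tz":0,"rx":0,"ry":0,"rz":0}]'; python3 - <<'E'
from h import *
print(pose()[2]['qpos'].round(3))
Rt=lean(37,-1); print(toshift(np.array([470.7,127.4,148])-100*Rt.as_matrix()[:,2],Rt))
shot('scene','s2.png');shot('top','t2.png')
E
```

```text
t: 4.47
ee_pos: [433.6, -69.9, 362.6]
orientation: [-1.948, -1.771, -0.652]
ft_force: [-0.7, -0.2, -0.7]
width: 35.0
[-0.357  0.273  2.057  0.702  1.118 -0.678]
{'rot_deg': array([0.01, 0.04, 0.03]), 'tcp': array([455.5, -30.1, 358. ]), 'shift_after_rot_mm': array([30.5, 18.1, 28.7])}
```

```bash
python3 -m handwheel '[{"gripper":0.6,"tx":0.0305,"ty":0.0183,"tz":0.029,"rx":0,"ry":0,"rz":0},{"gripper":0.6,"tx":0,"ty":0,"tz":0.03,"rx":0,"ry":0,"rz":0},{"gripper":0.6,"tx":0,"ty":0,"tz":0,"rx":0,"ry":0,"rz":0}]'; python3 - <<'E'
from h import *
Rt=lean(37,-1); print(toshift(np.array([470.7,127.4,148]),Rt))
shot('scene','s2.png');shot('top','t2.png')
E
```

```text
t: 4.95
ee_pos: [456.2, -14.4, 332.8]
orientation: [-1.949, -1.767, -0.65]
ft_force: [0.7, -0.4, -0.2]
width: 35.2
{'rot_deg': array([-0.08,  0.  , -0.13]), 'tcp': array([461.3,  29.8, 278.2]), 'shift_after_rot_mm': array([ 2.6,  0.9, 70.3])}
```

View pics/s2.png

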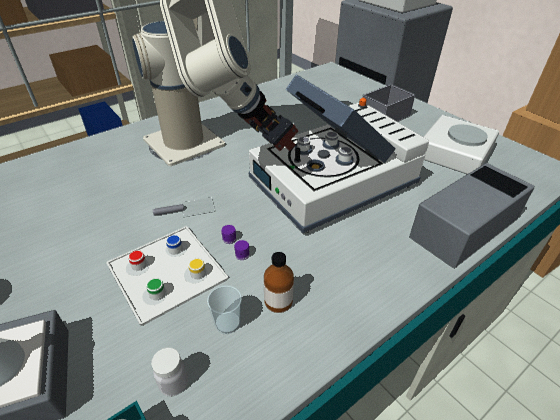

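View pics/t2.png

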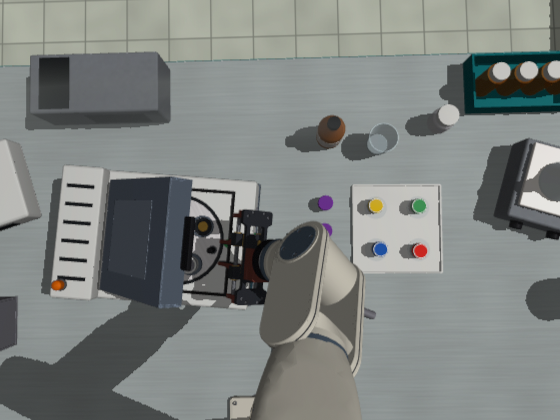

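The gripper comes in from the front, with the knob at (211,250) in the top view, in line between the fingers. I'll advance and close.

```bash
python3 -m handwheel '[{"gripper":0.6,"tx":0.0026,"ty":0.001,"tz":0.024,"rx":0,"ry":0,"rz":0},{"gripper":0.6,"tx":0,"ty":0,"tz":0.024,"rx":0,"ry":0,"rz":0},{"gripper":0.6,"tx":0,"ty":0,"tz":0.022,"rx":0,"ry":0,"rz":0},{"gripper":0.6,"tx":0,"ty":0,"tz":0,"rx":0,"ry":0,"rz":0}]'; python3 - <<'E'
from h import *
Rt=lean(37,-1); print(toshift(np.array([470.7,127.4,148]),Rt))
shot('top','t3.png');shot('scene','s3.png')
im=cv2.imread('pics/s3.png')[90:210,220:400];cv2.imwrite('pics/s3c.png',cv2.resize(im,None,fx=4,fy=4,interpolation=cv2.INTER_CUBIC))
E
```

```text
t: 5.55
ee_pos: [462.1, 29.2, 279.3]
orientation: [-1.949, -1.769, -0.652]
ft_force: [0.3, -0.9, -0.0]
width: 35.2
{'rot_deg': array([ 0.01, -0.01, -0.05]), 'tcp': array([461.3,  29.8, 278.2]), 'shift_after_rot_mm': array([-0.3, -0.9,  1.2])}
```

View pics/s3c.png

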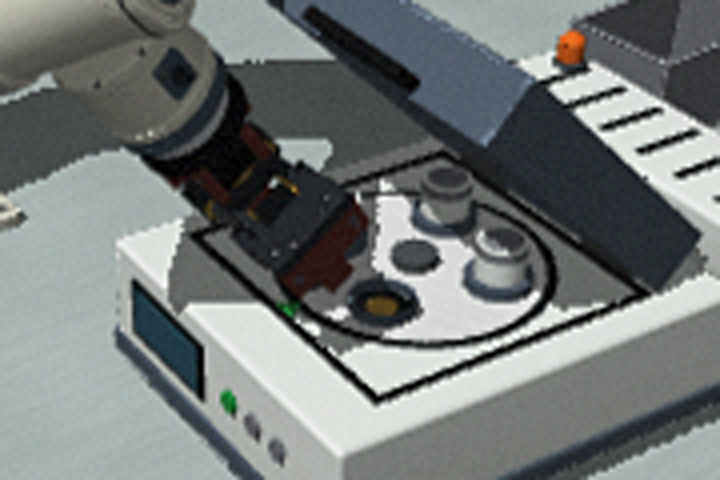

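The fingers surround the knob, which is hidden behind them, just in front of the empty place. Closing now.

```bash
python3 -m handwheel '[{"gripper":1,"tx":0,"ty":0,"tz":0,"rx":0,"ry":0,"rz":0},{"gripper":1,"tx":0,"ty":0,"tz":0,"rx":0,"ry":0,"rz":0},{"gripper":1,"tx":0,"ty":0,"tz":0,"rx":0,"ry":0,"rz":0},{"gripper":1,"tx":0,"ty":0,"tz":0,"rx":0,"ry":0,"rz":0}]'; python3 - <<'E'
from h import *
g=grasp(); print(g, np.degrees(np.arctan2(*(g[:2]-AX)[::-1])), np.linalg.norm(g[:2]-AX))
p,r,o=pose()
for k in range(0,7):
    th=np.radians(-107.7-32.8*k/6); q=np.array([*(AX+80*np.array([np.cos(th),np.sin(th)])),0])
    th0=np.radians(-107.7); q0=np.array([*(AX+80*np.array([np.cos(th0),np.sin(th0)])),0])
    print(k,r.inv().apply(q-q0).round(1))
E
```

```text
t: 6.15
ee_pos: [462.3, 29.5, 279.8]
orientation: [-1.948, -1.771, -0.653]
ft_force: [-1.4, -5.8, 6.4]
width: 13.3
[471.84501178 127.12739928 149.59841888] -106.84568423019681 79.901264947933
0 [0. 0. 0.]
1 [ 1.6 -7.4  1.2]
2 [  3.7 -14.5   2.8]
3 [  6.4 -21.4   4.8]
4 [  9.5 -27.9   7.1]
5 [ 13.2 -34.    9.9]
6 [ 17.3 -39.7  13. ]
```

```bash
python3 -m handwheel '[{"gripper":1,"tx":0.0016,"ty":-0.0074,"tz":0.0012,"rx":0,"ry":0,"rz":0},{"gripper":1,"tx":0.0021,"ty":-0.0071,"tz":0.0016,"rx":0,"ry":0,"rz":0},{"gripper":1,"tx":0.0027,"ty":-0.0069,"tz":0.002,"rx":0,"ry":0,"rz":0},{"gripper":1,"tx":0,"ty":0,"tz":0,"rx":0,"ry":0,"rz":0}]'; python3 - <<'E'
from h import *
g=grasp(); print(g, np.degrees(np.arctan2(*(g[:2]-AX)[::-1])), np.linalg.norm(g[:2]-AX))
E
```

```text
t: 6.65
ee_pos: [441.7, 40.2, 279.8]
orientation: [-1.948, -1.77, -0.654]
ft_force: [3.2, 1.3, 5.7]
width: 13.2
[451.27247954 138.00373684 149.71780293] -123.68805886275491 78.8350542981355
```

```bash
python3 -m handwheel '[{"gripper":1,"tx":0.0031,"ty":-0.0065,"tz":0.0023,"rx":0,"ry":0,"rz":0},{"gripper":1,"tx":0.0037,"ty":-0.0061,"tz":0.0028,"rx":0,"ry":0,"rz":0},{"gripper":1,"tx":0.0041,"ty":-0.0057,"tz":0.0031,"rx":0,"ry":0,"rz":0},{"gripper":1,"tx":0,"ty":0,"tz":0,"rx":0,"ry":0,"rz":0},{"gripper":1,"tx":0,"ty":0,"tz":0,"rx":0,"ry":0,"rz":0}]'; python3 - <<'E'
from h import *
g=grasp(); print(g, np.degrees(np.arctan2(*(g[:2]-AX)[::-1])), np.linalg.norm(g[:2]-AX))
d=shot('scene','s4.png')
hsv=cv2.cvtColor(np.asarray(d['image']),cv2.COLOR_RGB2HSV)
mm=cv2.inRange(hsv,(12,120,60),(30,255,255)); kk,l,st,ce=cv2.connectedComponentsWithStats(mm)
for i in range(1,kk):
    w=px2w(d,*ce[i],122.5)
    if st[i,4]>6 and np.hypot(*(w[:2]-AX))<90: print('disc',st[i,4],w.round(1))
print(own(-62,0,122))
im=cv2.imread('pics/s4.png')[90:210,220:400];cv2.imwrite('pics/s4c.png',cv2.resize(im,None,fx=4,fy=4,interpolation=cv2.INTER_CUBIC))
E
```

```text
t: 7.28
ee_pos: [425.2, 55.7, 279.7]
orientation: [-1.947, -1.77, -0.654]
ft_force: [5.2, 4.3, 2.8]
width: 13.2
[434.74654869 153.4657757  149.61683797] -140.23765968767793 78.3831540607826
disc 24 [489.9 141.6 122.5]
[489.05756334 141.8854357  122.        ]
```

View pics/s4c.png

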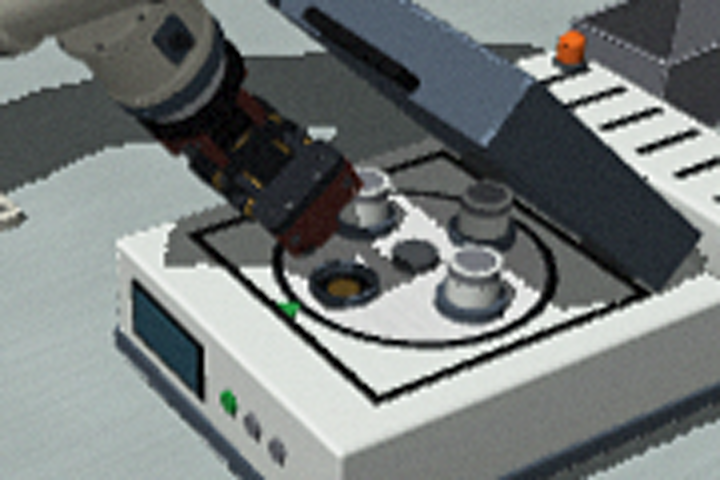

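The empty place now stands at the arrow, with the disc within 1 mm of the loading point. I'll release the knob and back out.

```bash
python3 -m handwheel '[{"gripper":0.6,"tx":0,"ty":0,"tz":0,"rx":0,"ry":0,"rz":0},{"gripper":0.6,"tx":0,"ty":0,"tz":0,"rx":0,"ry":0,"rz":0},{"gripper":0.6,"tx":0,"ty":0,"tz":0,"rx":0,"ry":0,"rz":0},{"gripper":0.6,"tx":0,"ty":0,"tz":-0.03,"rx":0,"ry":0,"rz":0},{"gripper":0.6,"tx":0,"ty":0,"tz":-0.04,"rx":0,"ry":0,"rz":0},{"gripper":0.6,"tx":0,"ty":0,"tz":-0.05,"rx":0,"ry":0,"rz":0},{"gripper":0.6,"tx":0,"ty":0,"tz":0,"rx":0,"ry":0,"rz":0}]'; python3 - <<'E'
from h import *
d=shot('scene','s5.png')
hsv=cv2.cvtColor(np.asarray(d['image']),cv2.COLOR_RGB2HSV)
mm=cv2.inRange(hsv,(12,120,60),(30,255,255)); kk,l,st,ce=cv2.connectedComponentsWithStats(mm)
for i in range(1,kk):
    w=px2w(d,*ce[i],122.5)
    if st[i,4]>6 and np.hypot(*(w[:2]-AX))<90: print('disc',st[i,4],w.round(1))
p,r,o=pose(); print(p,o['qpos'].round(2),grasp())
for az in (-30,-20,0): 
  pass
E
```

```text
t: 8.2
ee_pos: [418.3, -18.1, 377.3]
orientation: [-1.951, -1.772, -0.657]
ft_force: [0.0, -0.3, -0.8]
width: 35.2
disc 24 [490.3 142.8 122.5]
[417.80808085 -17.35871952 375.94378407] [-0.25  0.21  2.11  0.74  1.08 -0.6 ] [427.75279909  80.16191852 245.71388069]
```

```bash
python3 - <<'E'
from h import *
Rt=lean(37,-1); C=np.array([463.1,-262.7,36.5])
print(toshift(C-90*Rt.as_matrix()[:,2],Rt), toshift(C,Rt))
E
```

```text
{'rot_deg': array([0.19, 0.03, 0.04]), 'tcp': array([ 448.5, -414.3,  238.6]), 'shift_after_rot_mm': array([-395.9,   68.6, -126.3])} {'rot_deg': array([0.19, 0.03, 0.04]), 'tcp': array([ 453.7, -360.3,  166.7]), 'shift_after_rot_mm': array([-395.9,   68.6,  -36.3])}
```

```bash
python3 -m handwheel '[{"gripper":0.3,"tx":-0.0495,"ty":0.0086,"tz":-0.0158,"rx":0,"ry":0,"rz":0},{"gripper":0.2,"tx":-0.0495,"ty":0.0086,"tz":-0.0158,"rx":0,"ry":0,"rz":0},{"gripper":0.1,"tx":-0.0495,"ty":0.0086,"tz":-0.0158,"rx":0,"ry":0,"rz":0},{"gripper":0.1,"tx":-0.0495,"ty":0.0086,"tz":-0.0158,"rx":0,"ry":0,"rz":0},{"gripper":0.1,"tx":-0.0495,"ty":0.0086,"tz":-0.0158,"rx":0,"ry":0,"rz":0},{"gripper":0.1,"tx":-0.0495,"ty":0.0086,"tz":-0.0158,"rx":0,"ry":0,"rz":0},{"gripper":0.1,"tx":-0.0495,"ty":0.0086,"tz":-0.0158,"rx":0,"ry":0,"rz":0},{"gripper":0.1,"tx":-0.0495,"ty":0.0086,"tz":-0.0158,"rx":0,"ry":0,"rz":0}]';python3 -m handwheel '[{"gripper":0.1,"tx":0,"ty":0,"tz":0,"rx":0,"ry":0,"rz":0}]'; python3 - <<'E'
from h import *
Rt=lean(37,-1); C=np.array([463.1,-262.7,36.5])
print(toshift(C,Rt),pose()[2]['qpos'].round(2))
shot('scene','s6.png')
E
```

```text
t: 9.25
ee_pos: [448.7, -414.1, 235.2]
orientation: [-1.946, -1.768, -0.652]
ft_force: [0.4, -0.0, -0.1]
width: 79.2
t: 9.38
ee_pos: [448.4, -415.2, 234.5]
orientation: [-1.949, -1.766, -0.653]
ft_force: [-0.5, -0.5, -0.2]
width: 79.3
{'rot_deg': array([-0.01, -0.11, -0.14]), 'tcp': array([ 453.7, -360.3,  166.7]), 'shift_after_rot_mm': array([ 3.2, -0. , 87.3])} [-0.86  0.72  1.63  0.47  1.3  -1.01]
```

View pics/s6.png

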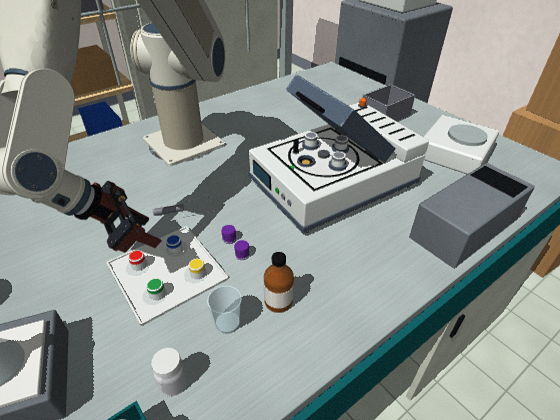

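The gripper leans over the blue cup at (174,243), and the red cup at (136,258) is clear of it. Advancing about 87 mm.

```bash
python3 -m handwheel '[{"gripper":0.1,"tx":0.0032,"ty":0,"tz":0.035,"rx":0,"ry":0,"rz":0},{"gripper":0.1,"tx":0,"ty":0,"tz":0.03,"rx":0,"ry":0,"rz":0},{"gripper":0.1,"tx":0,"ty":0,"tz":0.0225,"rx":0,"ry":0,"rz":0},{"gripper":0.1,"tx":0,"ty":0,"tz":0,"rx":0,"ry":0,"rz":0}]'; python3 - <<'E'
from h import *
Rt=lean(37,-1); C=np.array([463.1,-262.7,36.5])
print(toshift(C,Rt),grasp(),pose()[2]['ft_force'])
for n in ('scene','top'):
    shot(n,'7%s.png'%n)
im=cv2.imread('pics/7scene.png')[190:310,80:240]; im2=cv2.imread('pics/7top.png')[180:300,310:470]
cv2.imwrite('pics/7c.png',np.hstack([cv2.resize(i,(400*4//4,300)) for i in (im,im2)]))
E
```

```text
t: 9.93
ee_pos: [453.6, -355.8, 168.6]
orientation: [-1.943, -1.768, -0.651]
ft_force: [-0.6, 0.4, -0.3]
width: 79.2
{'rot_deg': array([-0.24, -0.19,  0.02]), 'tcp': array([ 453.7, -360.3,  166.7]), 'shift_after_rot_mm': array([-4.8,  0.5, -1.1])} [ 462.40236041 -257.68232956   38.78670883] [-0.61398086  0.35431831 -0.31308796]
```

View pics/7c.png

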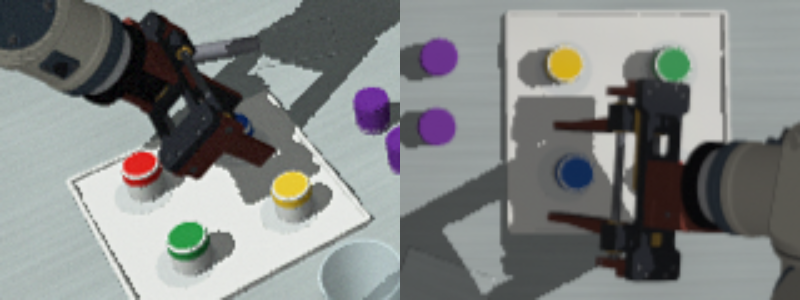

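The cup sits between the open fingers in the right-hand view. I'll make a small correction, then close.

```bash
python3 -m handwheel '[{"gripper":0.1,"tx":-0.004,"ty":0,"tz":-0.001,"rx":0,"ry":0,"rz":0},{"gripper":0.1,"tx":0,"ty":0,"tz":0,"rx":0,"ry":0,"rz":0}]'; python3 - <<'E'
from h import *
Rt=lean(37,-1); C=np.array([463.1,-262.7,36.5])
for i in range(3): shot('top'); print(toshift(C,Rt),grasp())
E
```

```text
t: 10.28
ee_pos: [453.8, -363.5, 168.9]
orientation: [-1.95, -1.771, -0.653]
ft_force: [-0.1, -0.3, -0.2]
width: 79.4
{'rot_deg': array([0.09, 0.04, 0.02]), 'tcp': array([ 453.7, -360.3,  166.7]), 'shift_after_rot_mm': array([ 1.1, -0.3,  3.5])} [ 463.39364497 -265.7909135    38.53805349]
{'rot_deg': array([0.08, 0.03, 0.01]), 'tcp': array([ 453.7, -360.3,  166.7]), 'shift_after_rot_mm': array([ 1.1, -0.3,  3.3])} [ 463.30463197 -265.62082247   38.45638769]
{'rot_deg': array([0.07, 0.02, 0.01]), 'tcp': array([ 453.7, -360.3,  166.7]), 'shift_after_rot_mm': array([ 1. , -0.2,  3.1])} [ 463.23504435 -265.46798403   38.35627405]
```

```bash
python3 -m handwheel '[{"gripper":0.1,"tx":0.0005,"ty":0,"tz":0.0022,"rx":0,"ry":0,"rz":0},{"gripper":0.1,"tx":0,"ty":0,"tz":0,"rx":0,"ry":0,"rz":0},{"gripper":0.8,"tx":0,"ty":0,"tz":0,"rx":0,"ry":0,"rz":0},{"gripper":0.8,"tx":0,"ty":0,"tz":0,"rx":0,"ry":0,"rz":0},{"gripper":0.8,"tx":0,"ty":0,"tz":0,"rx":0,"ry":0,"rz":0},{"gripper":0.8,"tx":0,"ty":0,"tz":0,"rx":0,"ry":0,"rz":0}]'; python3 - <<'E'
from h import *
print(grasp(),pose()[2]['ft_force'],pose()[2]['width'])
for n in ('scene','top'):
    shot(n,'8%s.png'%n)
im=cv2.imread('pics/8scene.png')[190:310,80:240]; im2=cv2.imread('pics/8top.png')[180:300,310:470]
cv2.imwrite('pics/8c.png',np.hstack([cv2.resize(i,(400*4//4,300)) for i in (im,im2)]))
E
```

```text
t: 11.18
ee_pos: [453.9, -361.0, 166.8]
orientation: [-1.948, -1.77, -0.653]
ft_force: [-0.3, 0.1, -0.6]
width: 42.4
[ 463.38403517 -263.34055582   36.66254921] [-0.33793464  0.08359652 -0.59713611] 42.38053474698
```

View pics/8c.png

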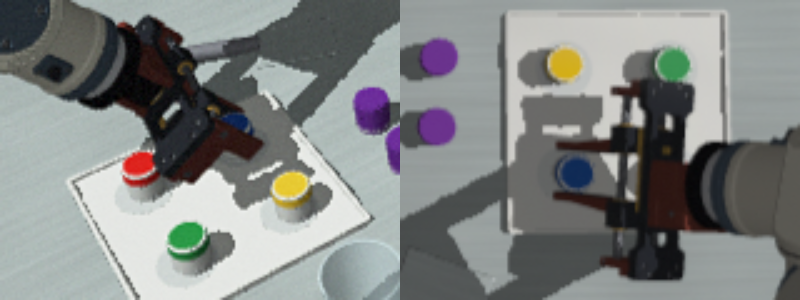

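The cup is still between the closing fingers at 42 mm, so I'll keep closing and then lift a little.

```bash
python3 -m handwheel '[{"gripper":1,"tx":0,"ty":0,"tz":0,"rx":0,"ry":0,"rz":0},{"gripper":1,"tx":0,"ty":0,"tz":0,"rx":0,"ry":0,"rz":0},{"gripper":1,"tx":0,"ty":0,"tz":0,"rx":0,"ry":0,"rz":0},{"gripper":1,"tx":0,"ty":0,"tz":0,"rx":0,"ry":0,"rz":0}]'; python3 - <<'E'
from h import *
print(grasp(),pose()[2]['ft_force'],pose()[2]['width'])
p,r,o=pose(); print('up 1mm in tool axes',r.inv().apply([0,0,1]).round(3))
E
```

```text
t: 11.78
ee_pos: [453.9, -361.0, 166.8]
orientation: [-1.948, -1.77, -0.653]
ft_force: [-0.7, 0.2, 0.5]
width: 35.6
[ 463.3599013  -263.31529959   36.64907898] [-0.73939923  0.2437324   0.51709566] 35.55624194460069
up 1mm in tool axes [ 0.602  0.001 -0.799]
```

```bash
python3 -m handwheel '[{"gripper":1,"tx":0.012,"ty":0,"tz":-0.016,"rx":0,"ry":0,"rz":0},{"gripper":1,"tx":0.024,"ty":0,"tz":-0.032,"rx":0,"ry":0,"rz":0},{"gripper":1,"tx":0.03,"ty":0,"tz":-0.04,"rx":0,"ry":0,"rz":0},{"gripper":1,"tx":0.03,"ty":0,"tz":-0.04,"rx":0,"ry":0,"rz":0},{"gripper":1,"tx":0.012,"ty":0,"tz":-0.016,"rx":0,"ry":0,"rz":0},{"gripper":1,"tx":0,"ty":0,"tz":0,"rx":0,"ry":0,"rz":0},{"gripper":1,"tx":0,"ty":0,"tz":0,"rx":0,"ry":0,"rz":0}]'; python3 - <<'E'
from h import *
print(grasp(),pose()[2]['ft_force'],pose()[2]['width'])
Rt=lean(37,-1); print(toshift([489.7,141.6,205],Rt))
d=shot('scene','s9.png');shot('top','t9.png')
im=cv2.imread('pics/s9.png')[130:310,60:300]; im2=cv2.imread('pics/t9.png')[150:330,280:520]
cv2.imwrite('pics/9c.png',np.hstack([cv2.resize(i,(400,300)) for i in (im,im2)]))
E
```

```text
t: 12.65
ee_pos: [453.3, -361.0, 345.4]
orientation: [-1.947, -1.768, -0.652]
ft_force: [-1.2, 0.3, -0.7]
width: 35.5
[ 462.58329682 -263.15512912  215.34892536] [-1.15532532  0.26509578 -0.72988544] 35.5116546541812
{'rot_deg': array([-0.06, -0.07, -0.04]), 'tcp': array([480.3,  44. , 335.2]), 'shift_after_rot_mm': array([317.8, -12. , 252.3])}
```

View pics/9c.png

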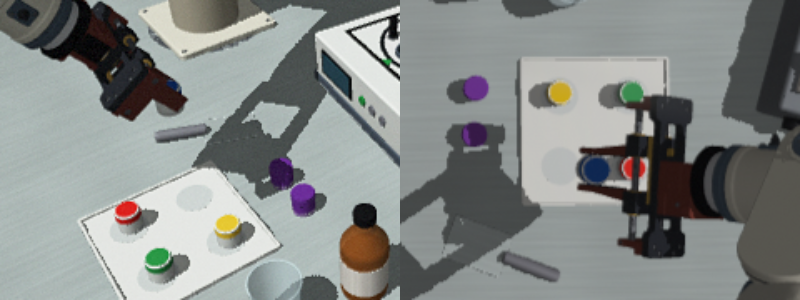

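The cup is lifted and upright, at about (170,95) in the left view. I'll carry it over the place.

```bash
python3 -m handwheel '[{"gripper":1,"tx":0.025,"ty":-0.001,"tz":0.02,"rx":0,"ry":0,"rz":0},{"gripper":1,"tx":0.047,"ty":-0.002,"tz":0.037,"rx":0,"ry":0,"rz":0},{"gripper":1,"tx":0.047,"ty":-0.002,"tz":0.037,"rx":0,"ry":0,"rz":0},{"gripper":1,"tx":0.047,"ty":-0.002,"tz":0.037,"rx":0,"ry":0,"rz":0},{"gripper":1,"tx":0.047,"ty":-0.002,"tz":0.037,"rx":0,"ry":0,"rz":0},{"gripper":1,"tx":0.047,"ty":-0.002,"tz":0.037,"rx":0,"ry":0,"rz":0},{"gripper":1,"tx":0.038,"ty":-0.001,"tz":0.03,"rx":0,"ry":0,"rz":0},{"gripper":1,"tx":0.012,"ty":0,"tz":0.011,"rx":0,"ry":0,"rz":0}]';python3 -m handwheel '[{"gripper":1,"tx":0,"ty":0,"tz":0,"rx":0,"ry":0,"rz":0},{"gripper":1,"tx":0,"ty":0,"tz":0,"rx":0,"ry":0,"rz":0}]'; python3 - <<'E'
from h import *
print(grasp(),pose()[2]['ft_force'],pose()[2]['width'])
Rt=lean(37,-1); print(toshift([489.7,141.6,205],Rt))
d=shot('scene','s10.png');e=shot('top','t10.png')
im=cv2.imread('pics/s10.png')[80:230,220:420]; im2=cv2.imread('pics/t10.png')[160:310,120:320]
cv2.imwrite('pics/10c.png',np.hstack([cv2.resize(i,(400,300)) for i in (im,im2)]))
for n,d in(('s',d),('t',e)):
    hsv=cv2.cvtColor(np.asarray(d['image']),cv2.COLOR_RGB2HSV)
    mm=cv2.inRange(hsv,(105,100,40),(122,255,255)); kk,l,st,ce=cv2.connectedComponentsWithStats(mm)
    for i in range(1,kk):
        w=px2w(d,*ce[i],208)
        if st[i,4]>6 and np.hypot(*(w[:2]-[489,142]))<60: print(n,'bluetop',st[i,4],ce[i].round(),w.round(1))
E
```

```text
t: 13.75
ee_pos: [479.2, 35.7, 335.8]
orientation: [-1.945, -1.771, -0.649]
ft_force: [0.2, 0.3, -0.1]
width: 35.5
t: 14.0
ee_pos: [479.9, 32.6, 336.6]
orientation: [-1.95, -1.769, -0.652]
ft_force: [0.1, 0.0, -0.8]
width: 35.6
[489.39581761 130.16703999 206.34478366] [ 0.11427847  0.00746682 -0.79146241] 35.59851003057688
{'rot_deg': array([ 0.04,  0.02, -0.04]), 'tcp': array([480.3,  44. , 335.2]), 'shift_after_rot_mm': array([ 8.3, -0.7,  7.9])}
t bluetop 154 [203. 242.] [490.1 132.3 208. ]
```

View pics/10c.png

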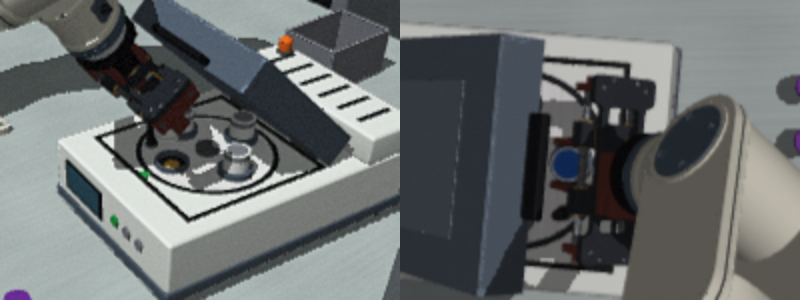

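The cup hangs upright near the place, about 11 mm short. I'll centre it, then lower straight down.

```bash
python3 -m handwheel '[{"gripper":1,"tx":0.0075,"ty":-0.0005,"tz":0.0075,"rx":0,"ry":0,"rz":0},{"gripper":1,"tx":0,"ty":0,"tz":0,"rx":0,"ry":0,"rz":0},{"gripper":1,"tx":-0.012,"ty":0,"tz":0.016,"rx":0,"ry":0,"rz":0},{"gripper":1,"tx":-0.006,"ty":0,"tz":0.008,"rx":0,"ry":0,"rz":0},{"gripper":1,"tx":0,"ty":0,"tz":0,"rx":0,"ry":0,"rz":0},{"gripper":1,"tx":0,"ty":0,"tz":0,"rx":0,"ry":0,"rz":0}]'; python3 - <<'E'
from h import *
print(grasp(),pose()[2]['ft_force'],pose()[2]['width'])
Rt=lean(37,-1); print(toshift([489.7,141.2,155],Rt))
d=shot('scene','s11.png');e=shot('top','t11.png')
im=cv2.imread('pics/s11.png')[110:200,250:370]; im2=cv2.imread('pics/t11.png')[190:280,150:270]
cv2.imwrite('pics/11c.png',np.hstack([cv2.resize(i,(400,300)) for i in (im,im2)]))
for n,d in(('s',d),('t',e)):
    hsv=cv2.cvtColor(np.asarray(d['image']),cv2.COLOR_RGB2HSV)
    mm=cv2.inRange(hsv,(105,100,40),(122,255,255)); kk,l,st,ce=cv2.connectedComponentsWithStats(mm)
    for i in range(1,kk):
        w=px2w(d,*ce[i],178)
        if st[i,4]>6 and np.hypot(*(w[:2]-[489,142]))<60: print(n,'bluetop',st[i,4],ce[i].round(),w.round(1))
E
```

```text
t: 14.85
ee_pos: [480.4, 44.2, 305.8]
orientation: [-1.948, -1.77, -0.653]
ft_force: [0.0, 0.1, 0.1]
width: 35.7
[489.96210847 141.81188019 175.59847232] [0.02705859 0.11810187 0.07701991] 35.65797697478747
{'rot_deg': array([ 0.04, -0.01,  0.03]), 'tcp': array([480.3,  43.6, 285.2]), 'shift_after_rot_mm': array([-12.9,  -0.1,  16.1])}
t bluetop 142 [200. 241.] [490.4 144.3 178. ]
```

View pics/11c.png

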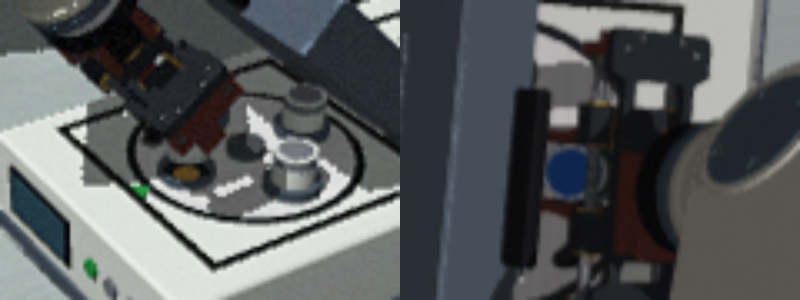

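```bash
python3 -m handwheel '[{"gripper":1,"tx":-0.0045,"ty":0,"tz":0.0045,"rx":0,"ry":0,"rz":0},{"gripper":1,"tx":-0.0025,"ty":0,"tz":0.0035,"rx":0,"ry":0,"rz":0},{"gripper":1,"tx":0,"ty":0,"tz":0,"rx":0,"ry":0,"rz":0}]'; python3 - <<'E'
from h import *
print(grasp())
Rt=lean(37,-1); print(toshift([489.7,141.2,155],Rt))
E
python3 -m handwheel '[{"gripper":1,"tx":-0.0025,"ty":0,"tz":0.0035,"rx":0,"ry":0,"rz":0},{"gripper":1,"tx":-0.002,"ty":0,"tz":0.0025,"rx":0,"ry":0,"rz":0},{"gripper":1,"tx":0,"ty":0,"tz":0,"rx":0,"ry":0,"rz":0},{"gripper":1,"tx":0,"ty":0,"tz":0,"rx":0,"ry":0,"rz":0}]'; python3 - <<'E'
from h import *
print(grasp(),pose()[2]['ft_force'])
Rt=lean(37,-1); print(toshift([489.7,141.2,155],Rt))
E
```

```text
t: 15.32
ee_pos: [480.0, 43.4, 294.4]
orientation: [-1.948, -1.769, -0.652]
ft_force: [0.2, 0.7, -0.5]
width: 35.7
[489.39717819 141.044952   164.21897779]
{'rot_deg': array([-0.01, -0.  , -0.01]), 'tcp': array([480.3,  43.6, 285.2]), 'shift_after_rot_mm': array([-5.4,  0.2,  7.5])}
t: 15.82
ee_pos: [480.2, 43.4, 287.3]
orientation: [-1.948, -1.77, -0.653]
ft_force: [0.4, 0.1, -0.3]
width: 35.5
[489.71048214 141.06583869 157.17486558] [ 0.44687403  0.10577755 -0.27383566]
{'rot_deg': array([ 0.03, -0.  ,  0.02]), 'tcp': array([480.3,  43.6, 285.2]), 'shift_after_rot_mm': array([-1.2,  0.1,  1.8])}
```

```bash
python3 -m handwheel '[{"gripper":1,"tx":-0.0009,"ty":0,"tz":0.0012,"rx":0,"ry":0,"rz":0},{"gripper":1,"tx":0,"ty":0,"tz":0,"rx":0,"ry":0,"rz":0},{"gripper":1,"tx":0,"ty":0,"tz":0,"rx":0,"ry":0,"rz":0}]'; python3 -m handwheel '[{"gripper":1,"tx":-0.0006,"ty":0,"tz":0.0008,"rx":0,"ry":0,"rz":0},{"gripper":1,"tx":0,"ty":0,"tz":0,"rx":0,"ry":0,"rz":0},{"gripper":1,"tx":0,"ty":0,"tz":0,"rx":0,"ry":0,"rz":0}]'; python3 - <<'E'
from h import *
print(grasp(),pose()[2]['ft_force'])
E
```

```text
t: 16.2
ee_pos: [480.2, 43.4, 285.9]
orientation: [-1.948, -1.77, -0.653]
ft_force: [0.4, 0.5, -0.3]
width: 35.2
t: 16.58
ee_pos: [480.2, 43.4, 284.8]
orientation: [-1.948, -1.77, -0.652]
ft_force: [-0.4, 0.2, 0.2]
width: 35.3
[489.65425646 141.03220903 154.64113857] [-0.37294856  0.23983013  0.24620316]
```

```bash
python3 -m handwheel '[{"gripper":1,"tx":-0.0006,"ty":0,"tz":0.0008,"rx":0,"ry":0,"rz":0},{"gripper":1,"tx":0,"ty":0,"tz":0,"rx":0,"ry":0,"rz":0},{"gripper":1,"tx":0,"ty":0,"tz":0,"rx":0,"ry":0,"rz":0}]'; python3 - <<'E'
from h import *
print(grasp(),pose()[2]['ft_force'])
d=shot('scene','s12.png');e=shot('top','t12.png')
im=cv2.imread('pics/s12.png')[110:200,250:370]; im2=cv2.imread('pics/t12.png')[190:280,150:270]
cv2.imwrite('pics/12c.png',np.hstack([cv2.resize(i,(400,300)) for i in (im,im2)]))
E
```

```text
t: 16.95
ee_pos: [480.4, 43.3, 284.6]
orientation: [-1.948, -1.77, -0.654]
ft_force: [-3.1, -2.4, 9.7]
width: 35.7
[489.98212156 141.09747038 154.57716351] [-3.08465281 -2.37604882  9.66682295]
```

View pics/12c.png

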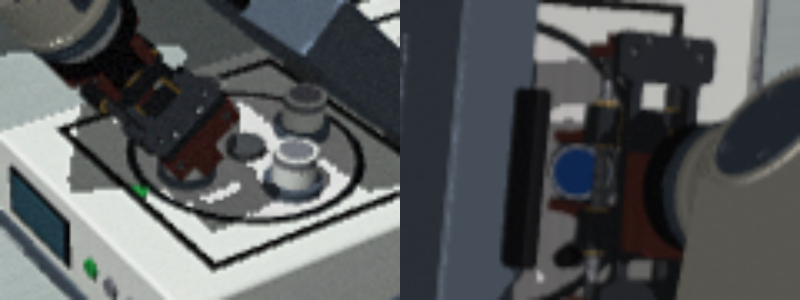

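A contact force of about 10 N at the height I expected for the floor. I'll release with limited opening, to spare the knob, and back out.

```bash
python3 -m handwheel '[{"gripper":0.5,"tx":0,"ty":0,"tz":0,"rx":0,"ry":0,"rz":0},{"gripper":0.5,"tx":0,"ty":0,"tz":0,"rx":0,"ry":0,"rz":0},{"gripper":0.5,"tx":0,"ty":0,"tz":0,"rx":0,"ry":0,"rz":0},{"gripper":0.5,"tx":0,"ty":0,"tz":0,"rx":0,"ry":0,"rz":0}]'; python3 - <<'E'
from h import *
print(grasp(),pose()[2]['ft_force'])
E
python3 -m handwheel '[{"gripper":0.5,"tx":0,"ty":0,"tz":-0.01,"rx":0,"ry":0,"rz":0},{"gripper":0.5,"tx":0,"ty":0,"tz":-0.02,"rx":0,"ry":0,"rz":0},{"gripper":0.5,"tx":0,"ty":0,"tz":-0.04,"rx":0,"ry":0,"rz":0},{"gripper":0.5,"tx":0,"ty":0,"tz":-0.04,"rx":0,"ry":0,"rz":0},{"gripper":0.5,"tx":0,"ty":0,"tz":-0.02,"rx":0,"ry":0,"rz":0},{"gripper":0.5,"tx":0,"ty":0,"tz":0,"rx":0,"ry":0,"rz":0}]'
python3 - <<'E'
from h import *
d=shot('scene','s13.png');e=shot('top','t13.png')
im=cv2.imread('pics/s13.png')[110:200,250:370]; im2=cv2.imread('pics/t13.png')[190:280,150:270]
cv2.imwrite('pics/13c.png',np.hstack([cv2.resize(i,(400,300)) for i in (im,im2)]))
for n,d in(('s',d),('t',e)):
    hsv=cv2.cvtColor(np.asarray(d['image']),cv2.COLOR_RGB2HSV)
    mm=cv2.inRange(hsv,(105,100,40),(122,255,255)); kk,l,st,ce=cv2.connectedComponentsWithStats(mm)
    for i in range(1,kk):
        w=px2w(d,*ce[i],158)
        if st[i,4]>6 and np.hypot(*(w[:2]-[489,142]))<60: print(n,'bluetop',st[i,4],ce[i].round(),w.round(1),px2w(d,*ce[i]).round(1))
E
```

```text
t: 17.55
ee_pos: [480.2, 43.4, 283.7]
orientation: [-1.948, -1.77, -0.652]
ft_force: [0.3, 0.4, -0.4]
width: 44.0
[489.62836798 141.08886596 153.55410879] [ 0.2965833   0.44825667 -0.3880004 ]
t: 18.3
ee_pos: [472.8, -35.8, 389.7]
orientation: [-1.951, -1.771, -0.656]
ft_force: [-0.2, 0.6, -0.8]
width: 44.0
s bluetop 96 [306. 153.] [497.1 135.4 158. ] [498.  134.6 158.7]
t bluetop 150 [203. 241.] [490.4 142.  158. ] [490.4 141.7 159.4]
```

View pics/13c.png

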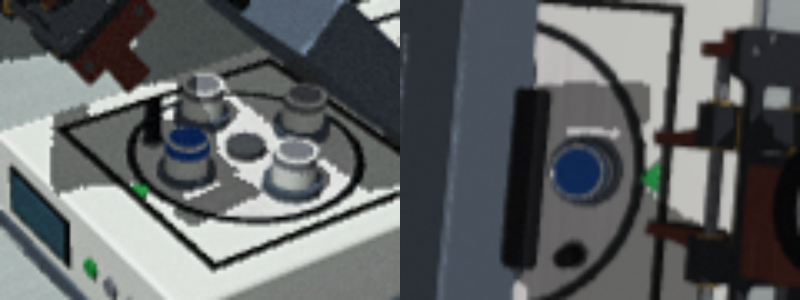

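The blue cup is seated upright in the ring, with its top at about 158.5 mm, level with the standards. Next I'll measure the lid and plan the push.

```bash
cat > lid.py <<'E'
from h import *
def lidangle(d):
    H=420; f=H/2/np.tan(np.radians(d['vfov'])/2)
    E=np.array(d['extrinsics']); Ri=E[:3,:3].T; c=-Ri@E[:3,3]
    v,u=np.mgrid[0:420,0:560]; r=d['range_z']
    P=np.stack([(u-d['cx'])/f*r,-(v-d['cy'])/f*r,-r],-1)@Ri.T+c
    q=P.reshape(-1,3)[(r>0).ravel()]-np.array([*AX,0])
    x=q@XO;y=q@YO;z=q[:,2]
    best=None
    for th in np.arange(-0.05,0.9,0.005):
        # rel hinge
        hx=120-x;hz=z-122; s=hx*np.cos(th)+hz*np.sin(th); n=-hx*np.sin(th)+hz*np.cos(th)
        k=((abs(y)<110)&(s>60)&(s<235)&(abs(n-50)<2)).sum()
        if best is None or k>best[0]: best=(k,th)
    return best
def press(th,up=0):
    s,n=215,50+up
    return own(120-(s*np.cos(th)-n*np.sin(th)),0,122+s*np.sin(th)+n*np.cos(th))
E
python3 - <<'E'
from lid import *
for n in('top','scene'): print(n,lidangle(shot(n)))
p,r,o=pose(); th=0.77
print(p,o['qpos'].round(2))
Rt=lean(0,-1); print('rot',toshift(None,Rt))
for th in(.7,.77): print(press(th),toshift(press(th)+[0,0,60],Rt,182))
E
```

```text
top (np.int64(4713), np.float64(0.7549999999999996))
scene (np.int64(74), np.float64(0.6049999999999996))
[472.26415564 -34.18520233 387.11669334] [-0.26  0.27  1.98  0.72  1.13 -0.56]
rot {'rot_deg': array([ -0.04, -37.01,   0.  ])}
[493.82778863 191.42611945 298.74891212] {'rot_deg': array([ -0.04, -37.01,   0.  ]), 'tcp': array([493.8, 191.4, 540.7]), 'shift_after_rot_mm': array([ 2.266e+02, -2.000e-01, -1.536e+02])}
[495.04370259 204.05386878 307.56460979] {'rot_deg': array([ -0.04, -37.01,   0.  ]), 'tcp': array([495. , 204.1, 549.6]), 'shift_after_rot_mm': array([ 2.393e+02, -2.000e-01, -1.624e+02])}
```

```bash
python3 -m handwheel '[{"gripper":1,"tx":0,"ty":0,"tz":0,"rx":0,"ry":-9.25,"rz":0},{"gripper":1,"tx":0,"ty":0,"tz":0,"rx":0,"ry":-9.25,"rz":0},{"gripper":1,"tx":0,"ty":0,"tz":0,"rx":0,"ry":-9.25,"rz":0},{"gripper":1,"tx":0,"ty":0,"tz":0,"rx":0,"ry":-9.25,"rz":0},{"gripper":1,"tx":0,"ty":0,"tz":-0.054,"rx":0,"ry":0,"rz":0},{"gripper":1,"tx":0,"ty":0,"tz":-0.054,"rx":0,"ry":0,"rz":0},{"gripper":1,"tx":0,"ty":0,"tz":-0.05,"rx":0,"ry":0,"rz":0},{"gripper":1,"tx":0,"ty":0,"tz":0,"rx":0,"ry":0,"rz":0}]'; python3 - <<'E'
from lid import *
Rt=lean(0,-1);print(pose()[0],pose()[2]['qpos'].round(2));print(toshift(press(.755)+[0,0,60],Rt,182))
E
```

```text
t: 19.5
ee_pos: [473.2, -34.0, 548.8]
orientation: [2.321, 2.11, 0.007]
ft_force: [0.4, 0.1, 0.0]
width: 0.3
[473.19954648 -33.96472741 548.78178102] [-0.1   0.04  1.79  0.    1.31 -0.  ]
{'rot_deg': array([ 0.39, -0.01,  0.06]), 'tcp': array([494.8, 201.3, 547.8]), 'shift_after_rot_mm': array([236.2,  -1.1,   1. ])}
```

```bash
python3 -m handwheel '[{"gripper":1,"tx":0.03,"ty":0,"tz":0,"rx":0,"ry":0,"rz":0},{"gripper":1,"tx":0.05,"ty":0,"tz":0,"rx":0,"ry":0,"rz":0},{"gripper":1,"tx":0.055,"ty":0,"tz":0,"rx":0,"ry":0,"rz":0},{"gripper":1,"tx":0.05,"ty":0,"tz":0,"rx":0,"ry":0,"rz":0},{"gripper":1,"tx":0.036,"ty":-0.001,"tz":0,"rx":0,"ry":0,"rz":0},{"gripper":1,"tx":0.015,"ty":0,"tz":0,"rx":0,"ry":0,"rz":0},{"gripper":1,"tx":0,"ty":0,"tz":0,"rx":0,"ry":0,"rz":0},{"gripper":1,"tx":0,"ty":0,"tz":0,"rx":0,"ry":0,"rz":0}]'; python3 - <<'E'
from lid import *
Rt=lean(0,-1);print(pose()[0],pose()[2]['qpos'].round(2));print(toshift(press(.755),Rt,182))
ths=np.r_[.755,.7,.65,.6,.55,.5,.45,.4,.35,.3,.25,.2,.15,.1,.05,0,-.01]
prev=press(.755)
p,r,o=pose()
for t in ths[1:]: print(t,r.inv().apply(press(t)-prev).round(1)); prev=press(t)
shot('scene','s14.png')
E
```

```text
t: 20.5
ee_pos: [494.1, 199.7, 545.1]
orientation: [2.326, 2.111, -0.001]
ft_force: [-0.3, -0.9, -0.8]
width: 0.5
[494.11913547 199.65657423 545.1296135 ] [ 0.36  0.15  1.68 -0.    1.32  0.46]
{'rot_deg': array([-0.01,  0.04, -0.04]), 'tcp': array([494.8, 201.3, 487.8]), 'shift_after_rot_mm': array([ 1.7,  0.5, 57.4])}
0.7 [-9.9  0.   7. ]
0.65 [-8.7  0.   6.8]
0.6 [-8.3  0.   7.3]
0.55 [-7.9  0.   7.7]
0.5 [-7.5  0.   8.1]
0.45 [-7.1  0.   8.4]
0.4 [-6.7  0.   8.8]
0.35 [-6.3  0.   9.1]
0.3 [-5.8  0.   9.4]
0.25 [-5.3  0.   9.7]
0.2 [-4.8  0.   9.9]
0.15 [-4.3  0.  10.2]
0.1 [-3.8  0.  10.4]
0.05 [-3.3  0.  10.5]
0.0 [-2.8  0.  10.7]
-0.01 [-0.5  0.   2.2]
```

View pics/s14.png

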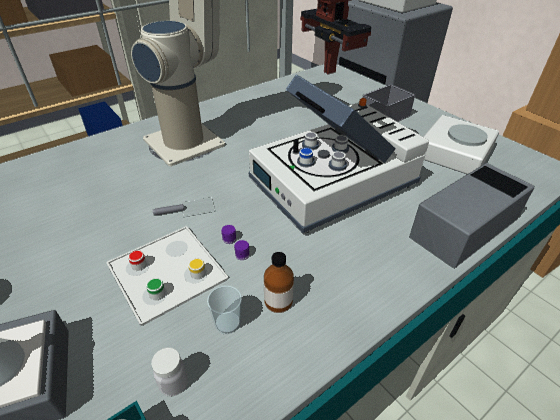

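The closed fingers stand above the lid at (332,60), and the blue cup shows in its place at (306,153). I'll descend and follow the lid's arc.

```bash
python3 -m handwheel '[{"gripper":1,"tx":0.0015,"ty":0,"tz":0.02,"rx":0,"ry":0,"rz":0},{"gripper":1,"tx":0,"ty":0,"tz":0.015,"rx":0,"ry":0,"rz":0},{"gripper":1,"tx":0,"ty":0,"tz":0.008,"rx":0,"ry":0,"rz":0},{"gripper":1,"tx":0,"ty":0,"tz":0,"rx":0,"ry":0,"rz":0}]';python3 -m handwheel '[{"gripper":1,"tx":0,"ty":0,"tz":0.005,"rx":0,"ry":0,"rz":0},{"gripper":1,"tx":-0.005,"ty":0,"tz":0.006,"rx":0,"ry":0,"rz":0},{"gripper":1,"tx":0,"ty":0,"tz":0,"rx":0,"ry":0,"rz":0}]'; python3 - <<'E'
from lid import *
print(lidangle(shot('top')),pose()[0],toshift(press(.755),lean(0,-1),182))
E
```

```text
t: 21.05
ee_pos: [494.3, 201.7, 502.2]
orientation: [2.326, 2.112, -0.001]
ft_force: [0.1, 0.2, 0.2]
width: 0.3
t: 21.42
ee_pos: [493.9, 196.8, 491.6]
orientation: [2.325, 2.112, 0.001]
ft_force: [0.5, 0.5, 0.4]
width: 0.5
(np.int64(861), np.float64(0.7249999999999995)) [493.85510266 196.89927784 491.65414291] {'rot_deg': array([ 0.03, -0.  , -0.02]), 'tcp': array([494.8, 201.3, 487.8]), 'shift_after_rot_mm': array([4.5, 0.5, 3.9])}
```

```bash
python3 -m handwheel '[{"gripper":1,"tx":-0.004,"ty":0,"tz":0.009,"rx":0,"ry":0,"rz":0},{"gripper":1,"tx":-0.008,"ty":0,"tz":0.007,"rx":0,"ry":0,"rz":0},{"gripper":1,"tx":-0.008,"ty":0,"tz":0.0075,"rx":0,"ry":0,"rz":0},{"gripper":1,"tx":0,"ty":0,"tz":0,"rx":0,"ry":0,"rz":0}]'; python3 - <<'E'
from lid import *
print(lidangle(shot('top')),pose()[0],pose()[2]['ft_force'],toshift(press(.6),lean(0,-1),182))
E
```

```text
t: 21.98
ee_pos: [491.6, 176.4, 467.1]
orientation: [-2.326, -2.111, 0.003]
ft_force: [-0.0, 0.8, -0.2]
width: 0.2
(np.int64(1115), np.float64(0.5799999999999996)) [491.61520554 176.65991829 467.3605864 ] [0.04317971 0.2744745  0.13863249] {'rot_deg': array([-0.09,  0.04, -0.05]), 'tcp': array([492.2, 174.5, 466.7]), 'shift_after_rot_mm': array([-2.1,  0.8,  0.7])}
```

```bash
python3 -m handwheel '[{"gripper":1,"tx":-0.008,"ty":0,"tz":0.008,"rx":0,"ry":0,"rz":0},{"gripper":1,"tx":-0.0075,"ty":0,"tz":0.0081,"rx":0,"ry":0,"rz":0},{"gripper":1,"tx":-0.0071,"ty":0,"tz":0.0084,"rx":0,"ry":0,"rz":0},{"gripper":1,"tx":-0.0067,"ty":0,"tz":0.0088,"rx":0,"ry":0,"rz":0},{"gripper":1,"tx":-0.0063,"ty":0,"tz":0.0091,"rx":0,"ry":0,"rz":0},{"gripper":1,"tx":0,"ty":0,"tz":0,"rx":0,"ry":0,"rz":0}]'; python3 - <<'E'
from lid import *
print(lidangle(shot('top')),pose()[0],pose()[2]['ft_force'],toshift(press(.35),lean(0,-1),182))
E
```

```text
t: 22.78
ee_pos: [488.3, 141.1, 424.8]
orientation: [-2.326, -2.112, 0.003]
ft_force: [0.5, 0.1, -0.0]
width: 0.6
(np.int64(1236), np.float64(0.3399999999999998)) [488.46511497 141.32971477 425.26696339] [-0.47450274  0.67857527 -0.54770497] {'rot_deg': array([-0.02,  0.05, -0.02]), 'tcp': array([488.8, 139.1, 424.7]), 'shift_after_rot_mm': array([-2.2,  0.5,  0.6])}
```

```bash
python3 -m handwheel '[{"gripper":1,"tx":-0.006,"ty":0,"tz":0.0094,"rx":0,"ry":0,"rz":0},{"gripper":1,"tx":-0.0055,"ty":0,"tz":0.0097,"rx":0,"ry":0,"rz":0},{"gripper":1,"tx":-0.005,"ty":0,"tz":0.0099,"rx":0,"ry":0,"rz":0},{"gripper":1,"tx":-0.0043,"ty":0,"tz":0.0102,"rx":0,"ry":0,"rz":0},{"gripper":1,"tx":-0.003,"ty":0,"tz":0.007,"rx":0,"ry":0,"rz":0},{"gripper":1,"tx":0,"ty":0,"tz":0,"rx":0,"ry":0,"rz":0}]'; python3 - <<'E'
from lid import *
print(lidangle(shot('top')),pose()[0],pose()[2]['ft_force'],toshift(press(.0),lean(0,-1),182))
E
```

```text
t: 23.58
ee_pos: [486.0, 117.7, 378.7]
orientation: [-2.325, -2.112, 0.002]
ft_force: [-0.8, -0.1, -0.6]
width: 0.3
(np.int64(1465), np.float64(0.11499999999999992)) [486.13451409 117.84737623 379.14661135] [-0.07935903 -0.55302599 -0.09860867] {'rot_deg': array([-0.03,  0.03, -0.01]), 'tcp': array([485.9, 109. , 354. ]), 'shift_after_rot_mm': array([-8.8,  0.6, 25.1])}
```

Slow down for the last 25 mm.

```bash
python3 -m handwheel '[{"gripper":1,"tx":-0.002,"ty":0,"tz":0.006,"rx":0,"ry":0,"rz":0},{"gripper":1,"tx":-0.002,"ty":0,"tz":0.006,"rx":0,"ry":0,"rz":0},{"gripper":1,"tx":-0.002,"ty":0,"tz":0.005,"rx":0,"ry":0,"rz":0},{"gripper":1,"tx":-0.001,"ty":0,"tz":0.004,"rx":0,"ry":0,"rz":0},{"gripper":1,"tx":0,"ty":0,"tz":0,"rx":0,"ry":0,"rz":0}]'; python3 -m handwheel '[{"gripper":1,"tx":0,"ty":0,"tz":0.002,"rx":0,"ry":0,"rz":0},{"gripper":1,"tx":0,"ty":0,"tz":0.001,"rx":0,"ry":0,"rz":0},{"gripper":1,"tx":0,"ty":0,"tz":0,"rx":0,"ry":0,"rz":0}]';python3 - <<'E'
from lid import *
print(lidangle(shot('top')),pose()[0],pose()[2]['ft_force'],toshift(press(.0),lean(0,-1),182))
E
```

```text
t: 24.25
ee_pos: [485.5, 110.9, 358.1]
orientation: [2.326, 2.112, -0.001]
ft_force: [-0.6, -0.4, 1.2]
width: 0.6
t: 24.62
ee_pos: [485.6, 111.1, 355.5]
orientation: [2.325, 2.112, 0.001]
ft_force: [0.1, 0.4, -0.0]
width: 0.5
(np.int64(1458), np.float64(0.009999999999999967)) [485.62615639 111.11574682 355.51759069] [ 0.12608655  0.27181799 -0.47585024] {'rot_deg': array([ 0.03, -0.01, -0.  ]), 'tcp': array([485.9, 109. , 354. ]), 'shift_after_rot_mm': array([-2. ,  0.5,  1.5])}
```

Press on until a stop shows in the force.

```bash
for i in 1; do python3 -m handwheel '[{"gripper":1,"tx":0,"ty":0,"tz":0.001,"rx":0,"ry":0,"rz":0},{"gripper":1,"tx":0,"ty":0,"tz":0,"rx":0,"ry":0,"rz":0},{"gripper":1,"tx":0,"ty":0,"tz":0,"rx":0,"ry":0,"rz":0}]'; done; python3 -m handwheel '[{"gripper":1,"tx":0,"ty":0,"tz":0.001,"rx":0,"ry":0,"rz":0},{"gripper":1,"tx":0,"ty":0,"tz":0,"rx":0,"ry":0,"rz":0},{"gripper":1,"tx":0,"ty":0,"tz":0,"rx":0,"ry":0,"rz":0}]'
```

```text
t: 25.05
ee_pos: [485.7, 111.1, 354.5]
orientation: [2.325, 2.112, 0.001]
ft_force: [-0.1, -0.5, 0.0]
width: 0.9
t: 25.42
ee_pos: [485.7, 111.1, 354.3]
orientation: [2.325, 2.112, 0.001]
ft_force: [-3.2, -0.9, 8.8]
width: 0.0
```

```bash
python3 -m handwheel '[{"gripper":1,"tx":0,"ty":0,"tz":0.0006,"rx":0,"ry":0,"rz":0},{"gripper":1,"tx":0,"ty":0,"tz":0,"rx":0,"ry":0,"rz":0},{"gripper":1,"tx":0,"ty":0,"tz":0,"rx":0,"ry":0,"rz":0}]'; python3 -m handwheel '[{"gripper":1,"tx":0,"ty":0,"tz":-0.01,"rx":0,"ry":0,"rz":0},{"gripper":1,"tx":0,"ty":0,"tz":-0.05,"rx":0,"ry":0,"rz":0},{"gripper":1,"tx":0,"ty":0,"tz":-0.06,"rx":0,"ry":0,"rz":0},{"gripper":1,"tx":-0.05,"ty":0,"tz":-0.03,"rx":0,"ry":0,"rz":0},{"gripper":1,"tx":-0.06,"ty":0,"tz":0,"rx":0,"ry":0,"rz":0},{"gripper":1,"tx":-0.06,"ty":0,"tz":0,"rx":0,"ry":0,"rz":0},{"gripper":1,"tx":-0.06,"ty":0,"tz":0,"rx":0,"ry":0,"rz":0},{"gripper":1,"tx":0,"ty":0,"tz":0,"rx":0,"ry":0,"rz":0}]'
python3 - <<'E'
from lid import *
d=shot('top','t20.png');e=shot('scene','s20.png'); print(lidangle(d),lidangle(e))
for n in('lid_press',):
    for dd in(d,e):
        r=recognise(dd,n); 
        if r: print(px2w(dd,r[0]['xy'][0]*560,r[0]['xy'][1]*420).round(1),r[0]['p'])
print(press(0),press(.025))
print(pose()[2]['ft_force'])
im=cv2.imread('pics/s20.png')[70:230,240:440];cv2.imwrite('pics/20c.png',cv2.resize(im,None,fx=4,fy=4,interpolation=cv2.INTER_CUBIC))
E
```

```text
t: 25.8
ee_pos: [485.7, 111.1, 354.2]
orientation: [2.325, 2.112, 0.001]
ft_force: [-5.0, -0.4, 14.7]
width: 0.7
t: 26.8
ee_pos: [462.9, -121.1, 503.2]
orientation: [2.331, 2.105, 0.001]
ft_force: [0.2, -0.4, -1.1]
width: 0.4
(np.int64(5794), np.float64(0.00499999999999997)) (np.int64(2514), np.float64(-0.005000000000000025))
[494.5 201.6 172.6] 0.71
[543.6 156.7 172.3] 0.91
[485.89465351 109.03736116 172.        ] [486.02088752 110.3483515  177.35881594]
[ 0.43408727  0.37702965 -0.55654894]
```

View pics/20c.png

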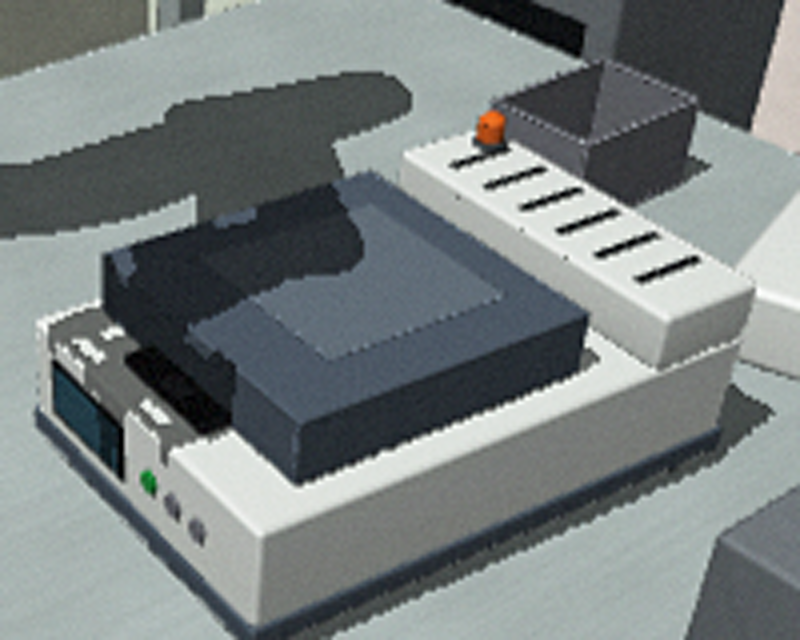

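View pics/t20.png

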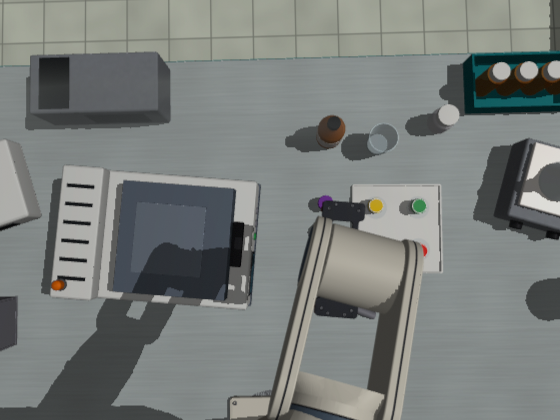

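The lid lies flat on the deck and reads 0 ± 0.005 rad in both views. The other cups, the bottle and the beaker are where they were, and the arm is clear.

```bash
python3 -m handwheel '[{"gripper":1,"tx":0,"ty":0,"tz":0,"rx":0,"ry":0,"rz":0},{"gripper":1,"tx":0,"ty":0,"tz":0,"rx":0,"ry":0,"rz":0}]'; python3 -c "
from workcell import ctrl
print(ctrl.close_job())"
```

```text
t: 27.25
ee_pos: [463.7, -116.9, 503.0]
orientation: [2.323, 2.114, 0.001]
ft_force: [0.7, 1.1, -0.4]
width: 0.4
the job is handed in; nothing more can be done
None
```

The job was handed in at about 27 s, with the turret set, the blue cup loaded and the lid shut; no verdict was reported.

- **Turret:** I held the knob with the wrist leaned 37° and led it clockwise. The empty place's brass disc then measured about 1.5 mm from the loading point after release.
- **Blue cup:** I set it in the ring until it met the floor at about 10 N, then let go. The top view put it at about (490.4, 142.0) mm, within 2 mm of the place's centre. Its top was at about 158.5 mm, level with the standards, so it was fully seated and upright.
- **Cup check that disagreed:** the scene view's blue patch gave a point about 10 mm off. It takes in the band on the cup's side as well as the top, so I did not use it for centring.
- **Lid:** I pushed it down along its arc at about 0.4 rad/s, slower at the end, until it met its stop at about 15 N. Depth fits gave +0.005 rad from the top view and −0.005 rad from the scene view. The network's `lid_press` points were off sideways, but both gave a lid face height of 172.5 mm, against 172 mm for fully shut.
- **Left alone:** the other cups, the amber bottle and the beaker showed no movement in the pictures; I did not re-measure them. Once the lid was shut the cup could no longer be seen.
- **Robot:** at hand-in it was clear of everything, with about 1 N or less on the wrist.

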